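# Stack two batches of typing plates, lid and start the shaker

### The job

Take the lid off the plate that is on the shaker and stack every plate of that plate's colour from the bench on top of it; stack all plates of the other colour on the cooling block. Match the cut corners so that each skirt drops fully over what is below. Once the shaker's stack is complete, put the lid back on top of it, fully seated, and then press the green start button; do not shove or tip the rack of blood tubes.

Things in the scene. Friction and masses are not known exactly. Their poses are not given: they have to be found in the camera images.
- shaker: white orbital shaker, fixed; origin on the bench under the middle of its plate adapter; its own axes. Housing from x -140 to 75 mm, 75 mm to either side in y, top 66 mm high (58 at the black control panel at its -x end, where a knob stands 13 mm high). On it an aluminium platform 110 x 100 mm, its top 78 mm high, carries the adapter
- adapter (a point): middle of the shaker's plate adapter, at the height (78 mm above the bench) where the skirt of the lowest plate rests. The adapter is a fixed black raised deck like that of a plate (see blue_1), x pointing to its cut corners, z up
- start_top (a point): middle of the top face of the green start button on the shaker's panel, 24 mm across, pressed straight down; 110 mm to -x and 42 mm to +y of the adapter in the shaker's axes, 80 mm above the bench
- start (a joint): travel of the start button in m: 0 up, 0.006 fully down at about 5 N; it springs back; it counts as pressed beyond 0.004
- lid: clear lid with white rim, 84 x 58 x 12 mm, flat on top, about 40 g, hollow underneath with cut corners like a plate (see blue_1, blue_2): it seats on the top plate as another plate would, 12 mm up. Starts seated on the plate that is on the shaker. Origin: middle of the underside; x towards the cut corners, y across the width, z up
- free_spot (a point): middle of a part of the paper bench liner (bench level) that is kept free, 110 mm across, for setting the lid down meanwhile
- block_top (a point): middle of the deck on top of the aluminium cooling block on the robot's right, at the height (30 mm above the bench) where the skirt of the lowest plate rests; a fixed black raised deck like the adapter's, x pointing to its cut corners, z up. The block is 130 x 100 mm (black foot 138 x 108 mm, 6 mm high), fixed
- base_blue: blue plate (see blue_1) already seated on the adapter under the lid. Exactly one of base_blue and base_yellow is there, the other is absent: its colour is the batch for the shaker; the other colour waits on the cooling block. It stays where it is
- base_yellow: yellow plate (see blue_1) already seated on the adapter under the lid in the runs in which base_blue is absent
- blue_1: mini 24-well plate, blue with white well rims, 84 x 58 mm, about 55 g: a straight skirt 12 mm high, then a raised deck 5 mm higher, inset 4.2 mm (5.7 mm at its top). Both corners of one short end are cut off 9 mm at 45 degrees. Origin: middle of the underside; x along the 84 mm towards the cut corners, y across the 58 mm, z up. Lies upright on the liner, turned any way; absent in some runs
- blue_2: blue plate like blue_1. Underneath, plates are hollow 5.6 mm deep within 3 mm walls, cut corners too: a plate drops 5 mm over the deck below with 1.2 mm of play all round, so seated plates stand level every 12 mm; turned end for end, it stays up, tilted. Lies upright on the liner, turned any way; absent in some runs
- blue_3: blue plate like blue_1 and blue_2; lies upright on the liner, turned any way; absent in some runs
- blue_4: blue plate like blue_1 and blue_2; lies upright on the liner, turned any way; absent in some runs
- yellow_1: yellow plate like blue_1 and blue_2; lies upright on the liner, turned any way; absent in some runs
- yellow_2: yellow plate like blue_1 and blue_2; lies upright on the liner, turned any way; absent in some runs
- yellow_3: yellow plate like blue_1 and blue_2; lies upright on the liner, turned any way; absent in some runs
- pen: red-capped white marker pen lying on the bench, 135 mm long, 16 mm thick, along its x; bystander
- label_roll: roll of blank labels standing on the liner, 64 mm across, 28 mm high; bystander
- tube_rack: white rack full of capped blood tubes standing behind the shaker, 100 x 150 mm, 115 mm high, 0.6 kg; origin under its middle; bystander that must not be shoved or tipped
Not all that is in view belongs to the job. Leave any red look-alike of the blue_3 alone.

How it is judged:
On the way, in this order (a step that is already met when the one before it is completed fails the run):
1. every plate of the batch is stacked and seated on the shaker ((z of blue_1 in the frame of base_blue between 0.01 and 0.014 m or z of blue_1 in the frame of base_blue between 0.022 and 0.026 m or z of blue_1 in the frame of base_blue between 0.034 and 0.038 m or z of blue_1 in the frame of base_blue between 0.046 and 0.05 m) and horizontal distance between each of blue_1, blue_2, blue_3, blue_4 and base_blue below 0.007 m and angle between the x axis of each of blue_1, blue_2, blue_3, blue_4 and the x axis of base_blue, either way round below 0.15 rad and (z of yellow_1 in the frame of base_yellow between 0.01 and 0.014 m or z of yellow_1 in the frame of base_yellow between 0.022 and 0.026 m or z of yellow_1 in the frame of base_yellow between 0.034 and 0.038 m or z of yellow_1 in the frame of base_yellow between 0.046 and 0.05 m) and horizontal distance between each of yellow_1, yellow_2, yellow_3 and base_yellow below 0.007 m and angle between the x axis of each of yellow_1, yellow_2, yellow_3 and the x axis of base_yellow, either way round below 0.15 rad and (z of blue_2 in the frame of base_blue between 0.01 and 0.014 m or z of blue_2 in the frame of base_blue between 0.022 and 0.026 m or z of blue_2 in the frame of base_blue between 0.034 and 0.038 m or z of blue_2 in the frame of base_blue between 0.046 and 0.05 m) and (z of yellow_2 in the frame of base_yellow between 0.01 and 0.014 m or z of yellow_2 in the frame of base_yellow between 0.022 and 0.026 m or z of yellow_2 in the frame of base_yellow between 0.034 and 0.038 m or z of yellow_2 in the frame of base_yellow between 0.046 and 0.05 m) and (z of blue_3 in the frame of base_blue between 0.01 and 0.014 m or z of blue_3 in the frame of base_blue between 0.022 and 0.026 m or z of blue_3 in the frame of base_blue between 0.034 and 0.038 m or z of blue_3 in the frame of base_blue between 0.046 and 0.05 m) and (z of yellow_3 in the frame of base_yellow between 0.01 and 0.014 m or z of yellow_3 in the frame of base_yellow between 0.022 and 0.026 m or z of yellow_3 in the frame of base_yellow between 0.034 and 0.038 m or z of yellow_3 in the frame of base_yellow between 0.046 and 0.05 m) and (z of blue_4 in the frame of base_blue between 0.01 and 0.014 m or z of blue_4 in the frame of base_blue between 0.022 and 0.026 m or z of blue_4 in the frame of base_blue between 0.034 and 0.038 m or z of blue_4 in the frame of base_blue between 0.046 and 0.05 m) and distance between each of base_blue, base_yellow and adapter below 0.004 m and angle between each of base_blue, base_yellow's own z axis and vertical below 0.03 rad), for 0.2 s.
2. the lid is seated on top of the stack (all of step 1 and z of lid in the frame of blue_1 above 0.01 m and z of lid in the frame of yellow_1 above 0.01 m and z of lid in the frame of blue_2 above 0.01 m and z of lid in the frame of yellow_2 above 0.01 m and z of lid in the frame of blue_3 above 0.01 m and z of lid in the frame of yellow_3 above 0.01 m and z of lid in the frame of blue_4 above 0.01 m and (z of lid in the frame of adapter between 0.033 and 0.039 m or z of lid in the frame of adapter between 0.045 and 0.051 m or z of lid in the frame of adapter between 0.057 and 0.063 m) and horizontal distance between lid and adapter below 0.009 m and angle between the x axis of lid and the x axis of adapter, either way round below 0.18 rad and angle between lid's own z axis and vertical below 0.035 rad), for 0.2 s.
3. the start button is pressed (value of joint start above 0.004 m).
At the end, for the whole second after the job is handed in: All plates of the first plate's colour seated on it (12 mm steps within 2 mm; 7 mm sideways, 8 deg yaw, 2 deg level), the others likewise on the cooling block (2.5 mm in height), lid seated on the shaker's stack (3 mm high, 9 mm sideways, 10 deg), start pressed after that and let up; at rest (all of step 2 and (z of blue_1 in the frame of base_yellow between -0.0505 and -0.0455 m or z of blue_1 in the frame of base_yellow between -0.0385 and -0.0335 m or z of blue_1 in the frame of base_yellow between -0.0265 and -0.0215 m or z of blue_1 in the frame of base_yellow between -0.0145 and -0.0095 m) and horizontal distance between each of blue_1, blue_2, blue_3, blue_4 and base_yellow above 0.12 m and ((horizontal distance between blue_1 and block_top below 0.007 m and angle between the x axis of blue_1 and the x axis of block_top, either way round below 0.15 rad) or (horizontal distance between blue_1 and adapter below 0.007 m and angle between the x axis of blue_1 and the x axis of adapter, either way round below 0.15 rad)) and angle between each of blue_1, yellow_1, blue_2, yellow_2, blue_3, yellow_3, blue_4's own z axis and vertical below 0.035 rad and (z of yellow_1 in the frame of base_blue between -0.0505 and -0.0455 m or z of yellow_1 in the frame of base_blue between -0.0385 and -0.0335 m or z of yellow_1 in the frame of base_blue between -0.0265 and -0.0215 m or z of yellow_1 in the frame of base_blue between -0.0145 and -0.0095 m) and horizontal distance between each of yellow_1, yellow_2, yellow_3 and base_blue above 0.12 m and ((horizontal distance between yellow_1 and block_top below 0.007 m and angle between the x axis of yellow_1 and the x axis of block_top, either way round below 0.15 rad) or (horizontal distance between yellow_1 and adapter below 0.007 m and angle between the x axis of yellow_1 and the x axis of adapter, either way round below 0.15 rad)) and (z of blue_2 in the frame of base_yellow between -0.0505 and -0.0455 m or z of blue_2 in the frame of base_yellow between -0.0385 and -0.0335 m or z of blue_2 in the frame of base_yellow between -0.0265 and -0.0215 m or z of blue_2 in the frame of base_yellow between -0.0145 and -0.0095 m) and ((horizontal distance between blue_2 and block_top below 0.007 m and angle between the x axis of blue_2 and the x axis of block_top, either way round below 0.15 rad) or (horizontal distance between blue_2 and adapter below 0.007 m and angle between the x axis of blue_2 and the x axis of adapter, either way round below 0.15 rad)) and (z of yellow_2 in the frame of base_blue between -0.0505 and -0.0455 m or z of yellow_2 in the frame of base_blue between -0.0385 and -0.0335 m or z of yellow_2 in the frame of base_blue between -0.0265 and -0.0215 m or z of yellow_2 in the frame of base_blue between -0.0145 and -0.0095 m) and ((horizontal distance between yellow_2 and block_top below 0.007 m and angle between the x axis of yellow_2 and the x axis of block_top, either way round below 0.15 rad) or (horizontal distance between yellow_2 and adapter below 0.007 m and angle between the x axis of yellow_2 and the x axis of adapter, either way round below 0.15 rad)) and (z of blue_3 in the frame of base_yellow between -0.0505 and -0.0455 m or z of blue_3 in the frame of base_yellow between -0.0385 and -0.0335 m or z of blue_3 in the frame of base_yellow between -0.0265 and -0.0215 m or z of blue_3 in the frame of base_yellow between -0.0145 and -0.0095 m) and ((horizontal distance between blue_3 and block_top below 0.007 m and angle between the x axis of blue_3 and the x axis of block_top, either way round below 0.15 rad) or (horizontal distance between blue_3 and adapter below 0.007 m and angle between the x axis of blue_3 and the x axis of adapter, either way round below 0.15 rad)) and (z of yellow_3 in the frame of base_blue between -0.0505 and -0.0455 m or z of yellow_3 in the frame of base_blue between -0.0385 and -0.0335 m or z of yellow_3 in the frame of base_blue between -0.0265 and -0.0215 m or z of yellow_3 in the frame of base_blue between -0.0145 and -0.0095 m) and ((horizontal distance between yellow_3 and block_top below 0.007 m and angle between the x axis of yellow_3 and the x axis of block_top, either way round below 0.15 rad) or (horizontal distance between yellow_3 and adapter below 0.007 m and angle between the x axis of yellow_3 and the x axis of adapter, either way round below 0.15 rad)) and (z of blue_4 in the frame of base_yellow between -0.0505 and -0.0455 m or z of blue_4 in the frame of base_yellow between -0.0385 and -0.0335 m or z of blue_4 in the frame of base_yellow between -0.0265 and -0.0215 m or z of blue_4 in the frame of base_yellow between -0.0145 and -0.0095 m) and ((horizontal distance between blue_4 and block_top below 0.007 m and angle between the x axis of blue_4 and the x axis of block_top, either way round below 0.15 rad) or (horizontal distance between blue_4 and adapter below 0.007 m and angle between the x axis of blue_4 and the x axis of adapter, either way round below 0.15 rad)) and linear speed of lid below 0.02 m/s and value of joint start below 0.002 m); the robot touches nothing.
It fails at once if the rack of blood tubes is shoved (over 40 mm) or tipped (distance of tube_rack from where it was at the start of the episode above 0.04 m or angle between tube_rack's own z axis and vertical above 0.3 rad).
Of base_blue, base_yellow only 1 to 1 are there at a start; the rules pass over those that are not, and their reading is None.
Of blue_1, blue_2, blue_3, blue_4 only 3 to 4 are there at a start; the rules pass over those that are not, and their reading is None.
Of yellow_1, yellow_2, yellow_3 only 2 to 3 are there at a start; the rules pass over those that are not, and their reading is None.
At some moment in a run one of blue_1, yellow_1, blue_2, yellow_2, blue_3, yellow_3, blue_4 may be knocked a few centimetres aside while the robot is not near it.
It also fails if it takes over 210 s, if anything falls off the work surface, if the arm or the gripper's body presses on something with over 40 N, if the wrist force passes 120 N, or if a joint passes its speed limit or range.

### The arm

A 6-joint arm with a two-finger parallel gripper is mounted at the origin on the work surface. World frame = base frame: x ahead of the robot, y to its left, z up, the work surface at z = 0. Lengths are in m, angles in rad, forces in N, time in s.
With the tool pointing down it reaches from about 0.35 to 0.875 m from the base axis. Payload 15.5 kg.
Tool frame: the origin (TCP) lies at the very end of the fingers, on their centre line; the grasp point (between the pads) lies 19 mm behind it (ctrl.grasp_offset is the distance from the TCP to the grasp point, in m); z points along the fingers, y is the line along which they close (so a half turn about z gives the same grasp; the last joint's range is limited). The gripper opens to 85 mm and grips with 20 to 120 N. Pads are 22 mm wide; open, the fingers measure 114 mm over their backs; the gripper's body (76 mm by 85 mm) begins 54 mm behind the grasp point. The pads swing forward as they close: fully open they stand 13 mm farther back than shut.
Start: joints at [-1.196, 0.494, 1.345, -0, 1.302, -0.096], TCP at [0.284, -0.557, 0.231] pointing down, gripper open.
Joint ranges: [-2.91, 2.91], [-0.82, 2.16], [0.22, 2.67], [-1.22, 4.37], [0.12, 2.79], [-3.08, 3.08]. Speed limits (rad/s): [1.89, 1.89, 2.57, 3.01, 3.01, 3.01].

### API

Orientations are given as a unit quaternion [w, x, y, z].
In Python, from plant import state, optics, ticket, ctrl gives the robot as it stands.
- The arm moves only by the shell command python3 -m jog 'ROWS' [FORCE]. ROWS is text: rows parted by semicolons, each of 7 numbers parted by spaces: the finger opening in m, from 0 to 0.0854, then the shift along the tool's x, y, z in m, then the turn, a rotation vector about the tool's x, y, z in degrees. In form: fingers tx ty tz ax ay az; .... A call has 1 to 20 rows; each row shifts and turns the commanded pose from where the row before left it, along the tool's axes as they then stand; what a row does not reach is not made up. A row lasts 1/12 s, in which the tool goes at most 41.7 mm and 7.16 degrees, less where a joint would pass 70% of its speed; a pose out of reach is approached as far as the arm can. A call with a gripper value outside its range is refused whole. The fingers move at their own pace and stop on an object; FORCE is the grip in N (left out, the last holds). Time passes only in rows, so rows that do not move let the fingers close. It gives the time, the measured TCP pose, the force, the opening and the grip force at its end, in the units of the state.
- state(): the state, without advancing time (a new reading comes with each control period).
- optics.read_camera(name): name is "scene" or "top" or "wrist"; returns a dict with "img" (400x640x3 uint8, red, green, blue), "camera_matrix" (3x3 intrinsics, pixels), "rvec" (rotation vector, rad) and "tvec" (3), from world to camera coordinates, as OpenCV has them. Camera axes: x right, y down, z forward; pixel columns grow to the right and rows downward; lengths in m; the calibration is good to about 2 mm. The wrist camera is an equidistant fisheye: a pixel r from the principal point sees the ray r / f radians off the axis. A picture is of the moment at which its call begins. There is no depth.
- ticket.hand_in(): hands the job in; it is judged then, once.
The state is a dict: "time": time; "joint_positions": joint angles; "joint_velocities": joint speeds; "tau": joint torques, N m; "tool_pos": TCP position; "eef_rot": TCP orientation; "force": force on the tool from outside, world axes, zero at the start; "torque": the same for the moment, N m; "grip_width": finger opening in m; "grip_force": force on a finger pad.
Only numpy, scipy, OpenCV 4.12 (cv2) and the standard library are available. Lean on these libraries where they do the work, as an engineer would, in place of code of your own. Each camera call takes 0.05 s, during which the arm holds its last target. There are 200 camera calls.

## Working session

There is one attempt and no reset: what is moved stays moved. The work goes in short steps, Python scripts to look and compute and a shell command to move; the robot and the scene stay as the last step left them, time stands still between calls to the robot, and variables do not carry over. Pictures are saved under pics/ and viewed, at most 16 in all, crops included, and the job is handed in when it is done.

```bash
ls; mkdir -p pics; python3 - <<'E'
from plant import state, optics, ticket, ctrl
import cv2
s=state(); print({k:s[k] for k in ('time','tool_pos','eef_rot','force','grip_width')}, ctrl.grasp_offset)
for n in ('top','scene'):
    c=optics.read_camera(n); cv2.imwrite(f'pics/{n}0.png',c['img'][...,::-1]); print(n,c['camera_matrix'],c['rvec'],c['tvec'])
E
```

```text
pics
{'time': 0.0, 'tool_pos': array([ 0.28334003, -0.55666978,  0.23068477]), 'eef_rot': array([-6.23578592e-04,  9.72422686e-01,  2.33224615e-01, -9.92217050e-05]), 'force': array([-0.34213267, -0.50543979,  0.04193383]), 'grip_width': 0.08523950779578639} 0.0187
top [[470.10132929   0.         321.82786973]
 [  0.         470.10132929 191.10114527]
 [  0.           0.           1.        ]] [ 2.13261571 -2.17337265  0.11776507] [0.01043023 0.57843164 1.28821091]
scene [[364.17164773   0.         323.2617048 ]
 [  0.         364.17164773 199.31689571]
 [  0.           0.           1.        ]] [ 0.62164776  2.62300459 -1.21482527] [ 0.51866836 -0.07640527  1.12912635]
```

View pics/top0.png

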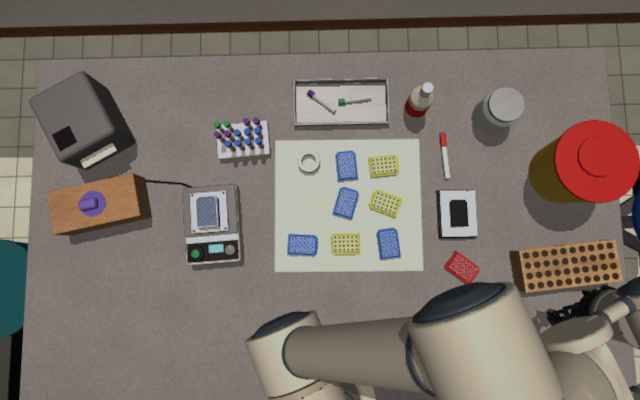

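View pics/scene0.png

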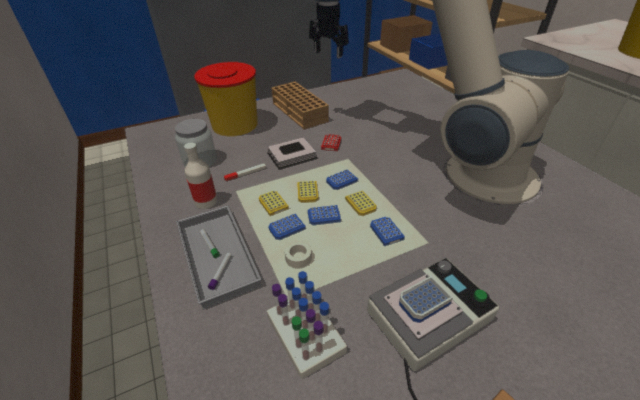

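Top view: the base plate under the lid at (207,212) is blue. Blue plates are at (346,165), (346,203), (303,245) and (388,244). Yellow plates are at (383,166), (385,203) and (346,244). The red look-alike at (462,267) is not to be touched. The cooling block is at (458,214), the rack at (243,140) and the start button at (196,254).

```bash
cat > h.py <<'E'
import numpy as np, cv2, sys
from scipy.spatial.transform import Rotation as Ro
from plant import state, optics
def cam(n):
    c=optics.read_camera(n); c['n']=n; c['R']=cv2.Rodrigues(np.array(c['rvec'],float))[0]; c['t']=np.array(c['tvec'],float).ravel()
    c['o']=-c['R'].T@c['t']; return c
def cast(c,px,z):
    px=np.atleast_2d(np.array(px,float)); K=c['camera_matrix']
    u=(px-[K[0,2],K[1,2]])/[K[0,0],K[1,1]]
    if c['n']=='wrist':
        th=np.linalg.norm(u,axis=1,keepdims=True)+1e-12
        d=np.c_[u/th*np.sin(th),np.cos(th)]
    else: d=np.c_[u,np.ones(len(u))]
    d=d@c['R']; return c['o'][:2]+d[:,:2]*((z-c['o'][2])/d[:,2:])
def proj(c,P):
    p=np.atleast_2d(P)@c['R'].T+c['t']; K=c['camera_matrix']
    u=p[:,:2]/p[:,2:]
    if c['n']=='wrist':
        r=np.linalg.norm(p[:,:2],axis=1,keepdims=True)+1e-12; u=p[:,:2]/r*np.arctan2(r,p[:,2:])
    return u*[K[0,0],K[1,1]]+[K[0,2],K[1,2]]
def masks(img):
    h=cv2.cvtColor(img,cv2.COLOR_RGB2HSV)
    return {'blue':cv2.inRange(h,(100,90,50),(125,255,255)),'yellow':cv2.inRange(h,(20,90,70),(38,255,255))}
def plates(c,z=0.006,lo=3e-3,hi=7e-3):
    out=[]
    for col,m in masks(c['img']).items():
        m=cv2.morphologyEx(m,cv2.MORPH_CLOSE,np.ones((3,3)))
        for k in cv2.findContours(m,cv2.RETR_EXTERNAL,cv2.CHAIN_APPROX_NONE)[0]:
            if len(k)<25: continue
            # filled region pixels -> world points
            f=np.zeros_like(m); cv2.drawContours(f,[k],-1,255,-1)
            ys,xs=np.nonzero(f); W=cast(c,np.c_[xs,ys],z)
            A=cv2.contourArea(cast(c,k[:,0,:],z).astype(np.float32))
            if not lo<A<hi: continue
            (cx,cy),(w,h),a=cv2.minAreaRect((cast(c,k[:,0,:],z)*1e3).astype(np.float32))
            yaw=np.radians(a if w>h else a+90)
            B=W-np.array([cx,cy])/1e3; e=np.array([np.cos(yaw),np.sin(yaw)]); q=B@e; s=B@[-e[1],e[0]]
            # cut end: fewer pixels at the outer corners of that end
            L,S=max(w,h)/2e3,min(w,h)/2e3
            cor=(np.abs(q)>L-.011)&(np.abs(s)>S-.011)
            n1,n0=(cor&(q>0)).sum(),(cor&(q<0)).sum()
            if n1>n0: yaw+=np.pi
            yaw=(yaw+np.pi)%(2*np.pi)-np.pi
            out.append((col,round(cx/1e3,4),round(cy/1e3,4),round(np.degrees(yaw),1),f'{max(w,h):.0f}x{min(w,h):.0f} cut {min(n0,n1)/max(n0,n1):.2f}',k.mean((0,1)).round().astype(int).tolist()))
    return out
def tool():
    s=state(); R=Ro.from_quat(np.roll(s['eef_rot'],-1)).as_matrix(); return s,R
def go(x,y,z,yaw,half=True):
    """tool x axis to world angle yaw (mod 180 if half); shift in present tool axes, turn about tool z (after the shift)"""
    s,R=tool(); d=R.T@(np.array([x,y,z])-s['tool_pos']); cur=np.degrees(np.arctan2(R[1,0],R[0,0]))
    for k in ((0,180) if half else (0,)):
        t=(cur-yaw-k+180)%360-180
        print(f't {s["time"]:.1f} shift mm {np.round(d*1e3,1)} dist {np.linalg.norm(d)*1e3:.0f} turn az {t:.1f} -> j6 was {s["joint_positions"][5]:.2f}')
    print('tilt',np.round(np.degrees(np.arccos(-R[2,2])),2),'cur yaw',round(cur,1))
E
python3 - <<'E'
from h import *
c=cam('top'); print(c['o'])
for p in plates(c): print(p)
# dark deck of block / lid top / button
for nm,px,z in (('block',(459,213),.035),('base',(207,212),.1),('button',(196,254),.08),('liner corners',(275,140),0),('l2',(422,271),0),('rack',(243,140),.1)): print(nm,cast(c,px,z))
w=cam('wrist'); cv2.imwrite('pics/w0.png',w['img'][...,::-1]); print(w['o'],w['camera_matrix'][0])
a=cv2.resize(c['img'][170:280,165:285],None,fx=4,fy=4,interpolation=2)
b=cv2.resize(c['img'][180:290,430:490],None,fx=4,fy=4,interpolation=2)
cv2.imwrite('pics/crop1.png',np.hstack([a,b])[...,::-1])
E
```

```text
[ 0.41813784 -0.0150159   1.34874555]
('blue', 0.4304, 0.0582, np.float64(-93.7), '83x57 cut 0.71', [302, 244])
('blue', 0.4303, -0.1856, np.float64(5.8), '83x58 cut 0.74', [388, 244])
('blue', 0.5481, -0.0682, np.float64(-17.4), '83x57 cut 0.70', [346, 203])
('blue', 0.6564, -0.0718, np.float64(4.7), '84x57 cut 0.62', [346, 166])
('yellow', 0.4316, -0.0637, np.float64(91.6), '82x58 cut 0.71', [346, 243])
('yellow', 0.5451, -0.1797, np.float64(68.6), '84x59 cut 0.58', [385, 203])
('yellow', 0.6531, -0.1805, np.float64(-85.4), '84x59 cut 0.67', [383, 165])
block [[ 0.50948234 -0.38191311]]
base [[0.52045144 0.30639369]]
button [[0.40962411 0.33986705]]
liner corners [[0.73651192 0.13447611]]
l2 [[ 0.34997003 -0.27886962]]
rack [[0.71475514 0.21048419]]
[ 0.34585081 -0.52499464  0.3749909 ] [309.70691629   0.         318.46498708]
```

View pics/crop1.png

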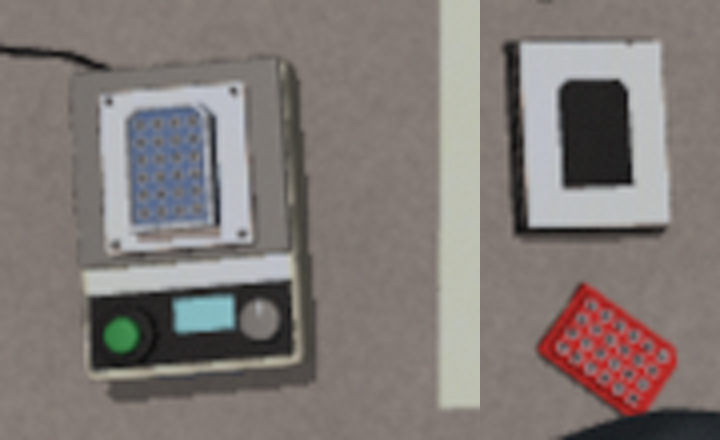

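View pics/w0.png

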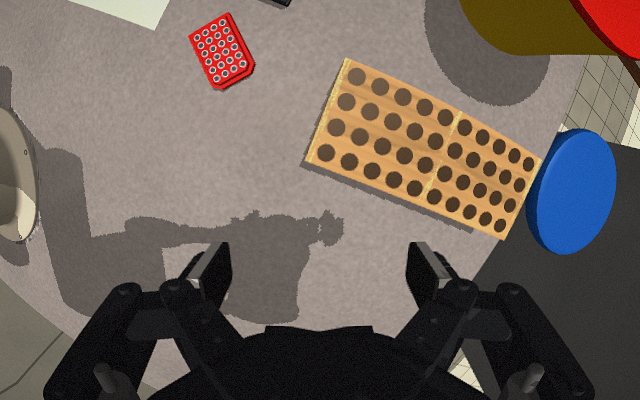

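```bash
cat >> h.py <<'E'
def plan(x,y,z,yaw):
    s,R=tool(); d=R.T@(np.array([x,y,z])-s['tool_pos']); cur=np.degrees(np.arctan2(R[1,0],R[0,0])); j=np.degrees(s['joint_positions'])
    print(f't {s["time"]:.1f} pos {np.round(s["tool_pos"],4)} yaw {cur:.1f} tilt {np.degrees(np.arccos(min(1,-R[2,2]))):.2f} | shift mm {np.round(d*1e3,1)} rows {np.linalg.norm(d)/.0417:.1f}')
    j1f=np.degrees(np.arctan2(y,x)-np.arctan2(s['tool_pos'][1],s['tool_pos'][0]))+j[0]
    for k in range(-2,4):
        y2=yaw+180*k; t=cur-y2; jf=j[5]+t+(j1f-j[0])
        if abs(jf)<172: print(f'   turn az {t:.1f} (yaw {y2:.1f}) j6 {jf:.0f}')
E
python3 -c "
from h import *
plan(.56,.30,.27,178)"
```

```text
t 0.2 pos [ 0.2834 -0.5568  0.2309] yaw 27.0 tilt 0.04 | shift mm [ 635.1 -638.2  -38.6] rows 21.6
   turn az 29.0 (yaw -2.0) j6 115
   turn az -151.0 (yaw 178.0) j6 -65
```

```bash
python3 -m jog '0.085 26.5e-3 -26.6e-3 -1.6e-3 0 0 0;0.085 26.5e-3 -26.6e-3 -1.6e-3 0 0 0;0.085 26.5e-3 -26.6e-3 -1.6e-3 0 0 0;0.085 26.5e-3 -26.6e-3 -1.6e-3 0 0 0;0.085 26.5e-3 -26.6e-3 -1.6e-3 0 0 0;0.085 26.5e-3 -26.6e-3 -1.6e-3 0 0 0;0.085 26.5e-3 -26.6e-3 -1.6e-3 0 0 0;0.085 26.5e-3 -26.6e-3 -1.6e-3 0 0 0;0.085 26.5e-3 -26.6e-3 -1.6e-3 0 0 0;0.085 26.5e-3 -26.6e-3 -1.6e-3 0 0 0;0.085 26.5e-3 -26.6e-3 -1.6e-3 0 0 0;0.085 26.5e-3 -26.6e-3 -1.6e-3 0 0 0'
python3 -m jog '0.085 26.5e-3 -26.6e-3 -1.6e-3 0 0 0;0.085 26.5e-3 -26.6e-3 -1.6e-3 0 0 0;0.085 26.5e-3 -26.6e-3 -1.6e-3 0 0 0;0.085 26.5e-3 -26.6e-3 -1.6e-3 0 0 0;0.085 26.5e-3 -26.6e-3 -1.6e-3 0 0 0;0.085 26.5e-3 -26.6e-3 -1.6e-3 0 0 0;0.085 26.5e-3 -26.6e-3 -1.6e-3 0 0 0;0.085 26.5e-3 -26.6e-3 -1.6e-3 0 0 0;0.085 26.5e-3 -26.6e-3 -1.6e-3 0 0 0;0.085 26.5e-3 -26.6e-3 -1.6e-3 0 0 0;0.085 26.5e-3 -26.6e-3 -1.6e-3 0 0 0;0.085 26.5e-3 -26.6e-3 -1.6e-3 0 0 0'
python3 -m jog '0.085 0 0 0 0 0 -7;0.085 0 0 0 0 0 -7;0.085 0 0 0 0 0 -7;0.085 0 0 0 0 0 -7;0.085 0 0 0 0 0 -7;0.085 0 0 0 0 0 -7;0.085 0 0 0 0 0 -7;0.085 0 0 0 0 0 -7;0.085 0 0 0 0 0 -7;0.085 0 0 0 0 0 -7;0.085 0 0 0 0 0 -7'
python3 -m jog '0.085 0 0 0 0 0 -7;0.085 0 0 0 0 0 -7;0.085 0 0 0 0 0 -7;0.085 0 0 0 0 0 -7;0.085 0 0 0 0 0 -7;0.085 0 0 0 0 0 -7;0.085 0 0 0 0 0 -7;0.085 0 0 0 0 0 -7;0.085 0 0 0 0 0 -7;0.085 0 0 0 0 0 -7;0.085 0 0 0 0 0 -4;0.085 0 0 0 0 0 0;0.085 0 0 0 0 0 0'
python3 - <<'E'
from h import *
plan(.56,.3,.27,178)
w=cam('wrist'); cv2.imwrite('pics/w1.png',w['img'][...,::-1]); print(w['o'],w['rvec'])
print(plates(w,.09))
c=cam('top')
for p in plates(c): print(p[:5])
E
```

```text
time: 1.2
tool_pos: [0.4222, -0.1265, 0.2507]
eef_rot: [0.0, 0.972, 0.233, 0.0]
force: [1.5, -1.0, 0.5]
grip_width: 0.0848
grip_force: 0.0
time: 2.2
tool_pos: [0.5608, 0.3024, 0.2696]
eef_rot: [0.0, 0.972, 0.233, -0.0]
force: [0.8, -1.1, -0.0]
grip_width: 0.0849
grip_force: 0.0
time: 3.12
tool_pos: [0.5606, 0.3004, 0.2695]
eef_rot: [-0.0, 0.613, 0.79, -0.0]
force: [0.3, -0.3, -0.1]
grip_width: 0.085
grip_force: 0.0
time: 4.2
tool_pos: [0.5607, 0.3004, 0.2695]
eef_rot: [-0.0, 0.019, 1.0, -0.0]
force: [-0.5, 0.1, -0.1]
grip_width: 0.085
grip_force: 0.0
t 4.2 pos [0.5607 0.3004 0.2695] yaw 177.8 tilt 0.02 | shift mm [ 0.6 -0.4 -0.5] rows 0.0
   turn az 179.8 (yaw -2.0) j6 115
   turn az -0.2 (yaw 178.0) j6 -65
[0.49088796 0.30322996 0.41370593] [-2.10853806 -2.02913461 -0.2850508 ]
[('blue', 0.6224, 0.0037, np.float64(5.1), '69x54 cut 0.46', [103, 228]), ('blue', 0.5232, 0.3085, np.float64(-176.6), '77x51 cut 0.68', [325, 132]), ('blue', 0.4411, -0.0869, np.float64(5.7), '69x57 cut 0.55', [42, 106]), ('blue', 0.4415, 0.1075, np.float64(-93.9), '71x47 cut 0.73', [148, 80]), ('yellow', 0.6201, -0.0826, np.float64(-84.9), '79x49 cut 0.67', [66, 225]), ('yellow', 0.5334, -0.0828, np.float64(69.2), '76x51 cut 0.80', [51, 169]), ('yellow', 0.4426, 0.0104, np.float64(89.9), '75x48 cut 0.96', [85, 95])]
('blue', 0.4304, 0.0582, np.float64(-93.7), '83x57 cut 0.71')
('blue', 0.4301, -0.1855, np.float64(6.0), '83x58 cut 0.77')
('blue', 0.5481, -0.0682, np.float64(-17.4), '83x57 cut 0.70')
('blue', 0.6564, -0.072, np.float64(4.7), '84x57 cut 0.66')
('yellow', 0.4314, -0.0635, np.float64(92.0), '82x58 cut 0.71')
('yellow', 0.5451, -0.1797, np.float64(68.8), '84x59 cut 0.58')
('yellow', 0.6531, -0.1805, np.float64(-85.4), '84x59 cut 0.67')
```

View pics/w1.png

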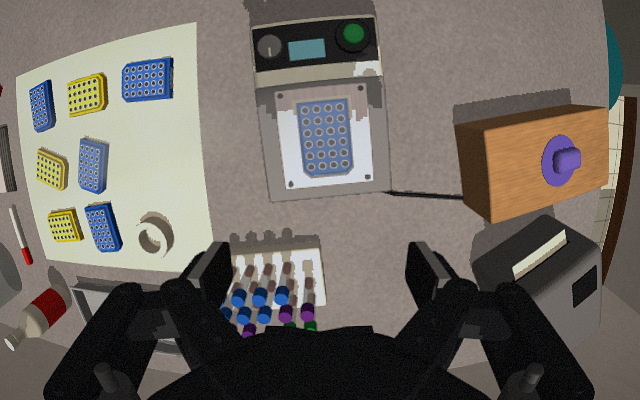

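Wrist view: the lidded blue plate is at (325,135) with its cut corners towards image bottom (world +x). The button is at (352,33). Next I measure the shaker and block precisely in both cameras.

```bash
cat >> h.py <<'E'
def big(m):
    k=max(cv2.findContours(m,cv2.RETR_EXTERNAL,cv2.CHAIN_APPROX_NONE)[0],key=cv2.contourArea); return k[:,0,:].astype(float)
def rect(c,k,z):
    (x,y),(w,h),a=cv2.minAreaRect((cast(c,k,z)*1e3).astype(np.float32)); return np.round([x,y,max(w,h),min(w,h),a if w>h else a-90],1)
def sub(m,c,P,r):
    u,v=proj(c,P)[0].astype(int); o=np.zeros_like(m); o[max(0,v-r):v+r,max(0,u-r):u+r]=m[max(0,v-r):v+r,max(0,u-r):u+r]; return o
E
python3 - <<'E'
from h import *
for n in ('top','wrist'):
    c=cam(n); h=cv2.cvtColor(c['img'],cv2.COLOR_RGB2HSV)
    r=30 if n=='top' else 60
    g=sub(cv2.inRange(h,(45,90,40),(85,255,255)),c,[.41,.345,.08],r); k=big(g); print(n,'button',rect(c,k,.08))
    wmask=cv2.inRange(h,(0,0,165),(179,40,255)); 
    m=sub(wmask,c,[.522,.308,.078],24 if n=='top' else 62); m=cv2.morphologyEx(m,cv2.MORPH_OPEN,np.ones((5,5))); k=big(m); print('platform',rect(c,k,.078))
    b=sub(cv2.inRange(h,(95,50,40),(130,255,255)),c,[.522,.308,.09],24 if n=='top' else 55); b=cv2.morphologyEx(b,cv2.MORPH_CLOSE,np.ones((5,5)));print('base',rect(c,big(b),.093))
    d=sub(cv2.inRange(h,(0,0,0),(179,255,75)),c,[.51,-.38,.035],16 if n=='top' else 30)
    if n=='top': k=big(d); print('deck',rect(c,k,.035)); w=sub(wmask,c,[.51,-.38,.03],30); print('block',rect(c,big(w),.03))
E
```

```text
Traceback (most recent call last):
  File "h.py", line 63, in big
    k=max(cv2.findContours(m,cv2.RETR_EXTERNAL,cv2.CHAIN_APPROX_NONE)[0],key=cv2.contourArea); return k[:,0,:].astype(float)
ValueError: max() iterable argument is empty
```

```bash
python3 - <<'E'
from h import *
for n in ('top','wrist'):
    c=cam(n)
    if n=='top': c['img']=cv2.imread('pics/top0.png')[...,::-1].copy()
    h=cv2.cvtColor(c['img'],cv2.COLOR_RGB2HSV)
    r=30 if n=='top' else 60
    def tr(nm,f):
        try: print(n,nm,f())
        except Exception as e: print(n,nm,e)
    tr('button',lambda: rect(c,big(sub(cv2.inRange(h,(45,90,40),(85,255,255)),c,[.41,.345,.08],r)),.08))
    wm=cv2.inRange(h,(0,0,165),(179,40,255))
    tr('platform',lambda: rect(c,big(cv2.morphologyEx(sub(wm,c,[.522,.308,.078],24 if n=='top' else 62),cv2.MORPH_OPEN,np.ones((3,3)))),.078))
    tr('base',lambda: rect(c,big(cv2.morphologyEx(sub(cv2.inRange(h,(95,50,40),(130,255,255)),c,[.522,.308,.09],24 if n=='top' else 55),cv2.MORPH_CLOSE,np.ones((5,5)))),.093))
    if n=='top':
        tr('deck',lambda: rect(c,big(sub(cv2.inRange(h,(0,0,0),(179,255,75)),c,[.51,-.38,.035],16)),.035))
        tr('block',lambda: rect(c,big(sub(wm,c,[.51,-.38,.03],30)),.03))
E
```

```text
top button [411.  342.6  24.1  21.6   0.8]
top platform [525.1 309.3 106.7  98.2   1.2]
top base [523.  305.6  78.6  56.7   3.7]
top deck [ 510.1 -380.3   72.8   46.     0.9]
top block [ 5.106e+02 -3.813e+02  1.261e+02  9.730e+01  2.000e-01]
wrist button [411.3 343.2  24.2  23.1 -10. ]
wrist platform [534.1 309.2 100.   88.1 -86.8]
wrist base [523.  308.5  77.7  52.    3.7]
```

```bash
python3 -c "
from h import *
plan(.5233,.3083,.089,183.6)"
```

```text
t 4.5 pos [0.5607 0.3004 0.2696] yaw 177.9 tilt 0.00 | shift mm [ 37.7   6.5 180.6] rows 4.4
   turn az 174.3 (yaw 3.6) j6 112
   turn az -5.7 (yaw 183.6) j6 -68
```

```bash
python3 -m jog '0.085 18.8e-3 3.2e-3 30e-3 0 0 0;0.085 18.9e-3 3.3e-3 30e-3 0 0 0;0.085 0 0 30e-3 0 0 -5.7;0.085 0 0 30e-3 0 0 0;0.085 0 0 30e-3 0 0 0;0.085 0 0 20e-3 0 0 0;0.085 0 0 10.6e-3 0 0 0;0.085 0 0 0 0 0 0;0.085 0 0 0 0 0 0' 25
python3 -c "
from h import *
plan(.5233,.3083,.089,183.6)"
python3 -m jog '0.05 0 0 0 0 0 0;0.05 0 0 0 0 0 0;0.05 0 0 0 0 0 0;0.05 0 0 0 0 0 0;0.05 0 0 0 0 0 0;0.05 0 0 0 0 0 0;0.05 0 0 -5e-3 0 0 0;0.05 0 0 -10e-3 0 0 0;0.05 0 0 -15e-3 0 0 0;0.05 0 0 -30e-3 0 0 0;0.05 0 0 -40e-3 0 0 0;0.05 0 0 0 0 0 0' 25
python3 - <<'E'
from h import *
plan(.547,.055,.2,183.6)
w=cam('wrist'); cv2.imwrite('pics/w2.png',w['img'][...,::-1])
E
```

```text
time: 5.2
tool_pos: [0.5236, 0.3084, 0.0896]
eef_rot: [0.0, -0.032, 0.999, 0.0]
force: [-0.5, -0.3, 1.3]
grip_width: 0.0849
grip_force: 0.0
t 5.2 pos [0.5236 0.3084 0.0896] yaw -176.3 tilt 0.01 | shift mm [ 0.3 -0.   0.6] rows 0.0
   turn az 0.1 (yaw -176.4) j6 -69
time: 6.2
tool_pos: [0.5262, 0.3097, 0.197]
eef_rot: [0.005, -0.032, 0.999, 0.002]
force: [2.9, 0.8, -0.1]
grip_width: 0.0568
grip_force: 27.7
t 6.2 pos [0.5262 0.3097 0.197 ] yaw -176.3 tilt 0.59 | shift mm [  -4.5 -255.5   -3.9] rows 6.1
   turn az 0.1 (yaw -176.4) j6 -93
```

View pics/w2.png

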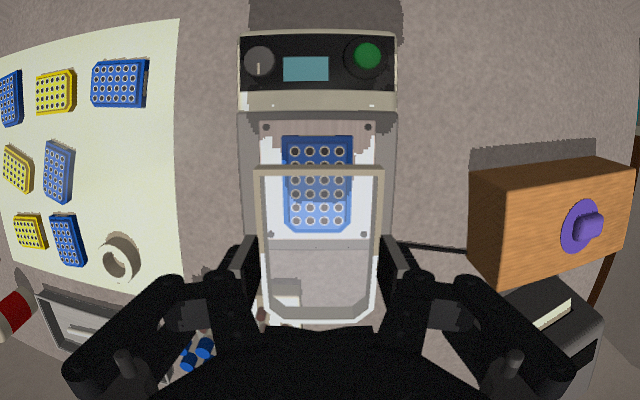

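Lid in the grip (rim from (255,165) to (380,320)), and the base plate stays seated at (317,183). Next I set the lid on the free spot.

```bash
python3 -m jog '0.05 0 -20e-3 0 0 0 0;0.05 -.6e-3 -35e-3 0 0 0 0;0.05 -.6e-3 -40e-3 0 0 0 0;0.05 -.6e-3 -40e-3 0 0 0 0;0.05 -.6e-3 -40e-3 10e-3 0 0 0;0.05 -.6e-3 -40e-3 15e-3 0 0 0;0.05 -1.5e-3 -40.5e-3 20e-3 0 0 0;0.05 0 0 40e-3 0 0 0;0.05 0 0 40e-3 0 0 0;0.05 0 0 35e-3 0 0 0;0.05 0 0 20e-3 0 0 0;0.05 0 0 10e-3 0 0 0;0.05 0 0 0 0 0 0;0.05 0 0 0 0 0 0'
python3 -c "
from h import *
plan(.547,.055,.001,183.6)"
```

```text
time: 7.42
tool_pos: [0.5437, 0.0578, 0.0011]
eef_rot: [-0.0, -0.032, 0.999, 0.0]
force: [0.9, -0.7, -0.1]
grip_width: 0.0568
grip_force: 32.1
t 7.4 pos [0.5437 0.0578 0.0011] yaw -176.3 tilt 0.03 | shift mm [-3.1 -3.   0.1] rows 0.1
   turn az 0.1 (yaw -176.4) j6 -94
```

```bash
python3 -m jog '0.085 0 0 0 0 0 0;0.085 0 0 0 0 0 0;0.085 0 0 0 0 0 0;0.085 0 0 -15e-3 0 0 0;0.085 0 0 -35e-3 0 0 0;0.085 0 0 -40e-3 0 0 0;0.085 0 0 -40e-3 0 0 0;0.085 0 0 -20e-3 0 0 0;0.085 0 0 0 0 0 0'
python3 -c "
from h import *
plan(.4304,.0582,.15,86.3)
c=cam('top')
for p in plates(c): print(p[:5])"
```

```text
time: 8.17
tool_pos: [0.5461, 0.0578, 0.1562]
eef_rot: [0.004, -0.032, 0.999, -0.0]
force: [0.6, -0.7, 0.5]
grip_width: 0.0847
grip_force: 0.0
t 8.2 pos [0.5461 0.0578 0.1562] yaw -176.3 tilt 0.47 | shift mm [115.5   7.8   5.3] rows 2.8
   turn az 97.4 (yaw -273.7) j6 5
('blue', 0.4301, -0.1855, np.float64(6.0), '83x58 cut 0.77')
('blue', 0.5307, 0.3287, np.float64(3.7), '89x63 cut 0.55')
('blue', 0.5481, -0.0682, np.float64(-17.4), '83x57 cut 0.70')
('blue', 0.6564, -0.072, np.float64(4.7), '84x57 cut 0.66')
('yellow', 0.4316, -0.0623, np.float64(91.3), '85x58 cut 0.52')
('yellow', 0.5451, -0.1797, np.float64(68.8), '84x59 cut 0.60')
('yellow', 0.6533, -0.1807, np.float64(-85.4), '84x59 cut 0.64')
```

```bash
python3 -m jog '0.085 29e-3 2e-3 0 0 0 0;0.085 29e-3 2e-3 0 0 0 0;0.085 29e-3 2e-3 0 0 0 0;0.085 28.5e-3 1.8e-3 0 0 0 0;0.085 0 0 0 0 0 7;0.085 0 0 0 0 0 7;0.085 0 0 0 0 0 7;0.085 0 0 0 0 0 7;0.085 0 0 0 0 0 7;0.085 0 0 0 0 0 7;0.085 0 0 0 0 0 7;0.085 0 0 0 0 0 7;0.085 0 0 0 0 0 7;0.085 0 0 0 0 0 7;0.085 0 0 0 0 0 7;0.085 0 0 0 0 0 7;0.085 0 0 0 0 0 7;0.085 0 0 0 0 0 6.4;0.085 0 0 0 0 0 0;0.085 0 0 0 0 0 0'
python3 - <<'E'
from h import *
w=cam('wrist')
for p in plates(w): print(p[:5])
plan(.4304,.0582,0,86.3)
cv2.imwrite('pics/w3.png',w['img'][...,::-1])
E
```

```text
time: 9.88
tool_pos: [0.4275, 0.0581, 0.1506]
eef_rot: [-0.0, 0.728, 0.685, -0.0]
force: [-0.5, 1.0, 0.2]
grip_width: 0.0851
grip_force: 0.0
('blue', 0.6574, -0.0735, np.float64(4.5), '93x67 cut 0.27')
('blue', 0.4297, 0.0572, np.float64(-93.5), '86x59 cut 0.60')
('yellow', 0.4308, -0.0652, np.float64(90.5), '92x61 cut 0.78')
t 9.9 pos [0.4277 0.0581 0.1507] yaw 86.5 tilt 0.04 | shift mm [  0.3   2.8 150.7] rows 3.6
   turn az 0.2 (yaw 86.3) j6 3
```

View pics/w3.png

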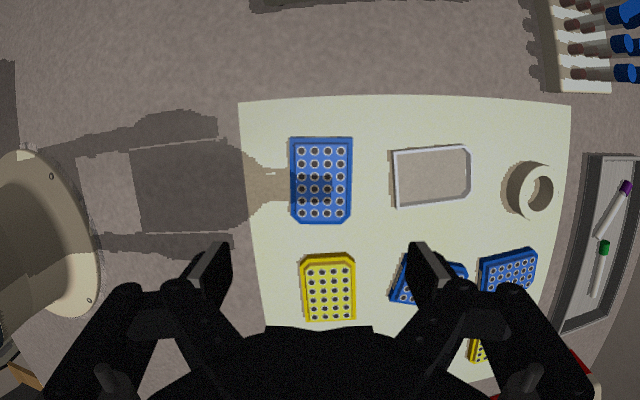

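Wrist view: blue plate at (321,181) with its cut end towards image bottom, lid lying flat at (431,176), liner otherwise undisturbed.

```bash
python3 -m jog '0.085 0 2.4e-3 30e-3 0 0 0.2;0.085 0 0 40e-3 0 0 0;0.085 0 0 40e-3 0 0 0;0.085 0 0 25e-3 0 0 0;0.085 0 0 15e-3 0 0 0;0.085 0 0 0 0 0 0;0.05 0 0 0 0 0 0;0.05 0 0 0 0 0 0;0.05 0 0 0 0 0 0;0.05 0 0 0 0 0 0;0.05 0 0 0 0 0 0;0.05 0 0 0 0 0 0' 30
python3 -c "
from h import *
plan(.4303,.0582,0,86.3)"
python3 -m jog '0.05 0 0 -10e-3 0 0 0;0.05 0 0 -30e-3 0 0 0;0.05 0 0 -40e-3 0 0 0;0.05 0 0 -40e-3 0 0 0;0.05 0 0 -40e-3 0 0 0;0.05 0 0 -20e-3 0 0 0;0.05 0 0 -0 0 0 0;0.05 0 0 0 0 0 0'
python3 - <<'E'
from h import *
plan(.5233,.3083,.18,183.6)
w=cam('wrist'); cv2.imwrite('pics/w4.png',w['img'][...,::-1])
E
```

```text
time: 10.93
tool_pos: [0.4309, 0.0579, 0.0023]
eef_rot: [0.001, 0.731, 0.683, 0.001]
force: [-0.6, 0.4, 10.8]
grip_width: 0.057
grip_force: 32.5
t 10.9 pos [0.4309 0.0579 0.0023] yaw 86.1 tilt 0.11 | shift mm [ 0.2 -0.6  2.3] rows 0.1
   turn az -0.2 (yaw 86.3) j6 4
time: 11.6
tool_pos: [0.431, 0.0579, 0.1828]
eef_rot: [0.001, 0.731, 0.683, 0.002]
force: [-1.1, 0.2, -0.5]
grip_width: 0.0568
grip_force: 32.8
t 11.6 pos [0.431  0.0579 0.1828] yaw 86.1 tilt 0.25 | shift mm [256.   75.    3.2] rows 6.4
   turn az 82.5 (yaw 3.6) j6 109
   turn az -97.5 (yaw 183.6) j6 -71
```

View pics/w4.png

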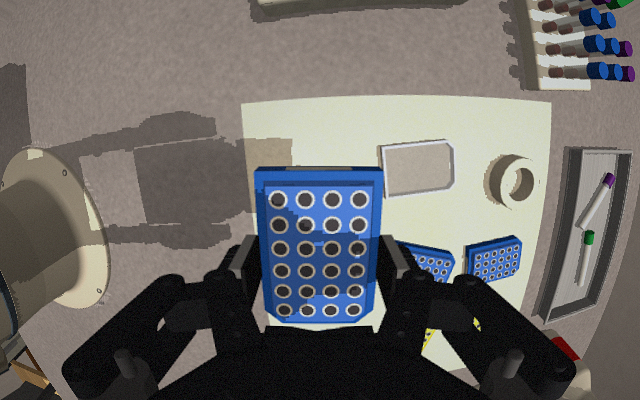

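```bash
python3 -m jog '0.05 20e-3 6e-3 0 0 0 0;0.05 36e-3 10.5e-3 0 0 0 0;0.05 38e-3 11e-3 0 0 0 0;0.05 38e-3 11e-3 0 0 0 0;0.05 38e-3 11e-3 0 0 0 0;0.05 38e-3 11e-3 0 0 0 0;0.05 30e-3 9e-3 0 0 0 0;0.05 18e-3 5.5e-3 0 0 0 0;0.05 0 0 0 0 0 -4'
python3 -m jog '0.05 0 0 0 0 0 -7;0.05 0 0 0 0 0 -7;0.05 0 0 0 0 0 -7;0.05 0 0 0 0 0 -7;0.05 0 0 0 0 0 -7;0.05 0 0 0 0 0 -7;0.05 0 0 0 0 0 -7;0.05 0 0 0 0 0 -7;0.05 0 0 0 0 0 -7;0.05 0 0 0 0 0 -7;0.05 0 0 0 0 0 -7;0.05 0 0 0 0 0 -7;0.05 0 0 0 0 0 -5.5;0.05 0 0 0 0 0 -4;0.05 0 0 0 0 0 0;0.05 0 0 0 0 0 0'
python3 - <<'E'
from h import *
plan(.5233,.3083,.0935,183.6)
w=cam('wrist'); cv2.imwrite('pics/w5.png',w['img'][...,::-1])
E
```

```text
time: 12.4
tool_pos: [0.5231, 0.3115, 0.179]
eef_rot: [-0.0, 0.706, 0.708, -0.0]
force: [-0.9, 0.5, -1.1]
grip_width: 0.0565
grip_force: 32.8
time: 13.73
tool_pos: [0.5222, 0.3079, 0.1798]
eef_rot: [-0.001, -0.03, 1.0, -0.0]
force: [0.1, -0.3, -0.2]
grip_width: 0.0569
grip_force: 32.8
t 13.7 pos [0.5222 0.3079 0.1798] yaw -176.6 tilt 0.12 | shift mm [-1.3  0.4 86.3] rows 2.1
   turn az -0.2 (yaw -176.4) j6 -69
```

View pics/w5.png

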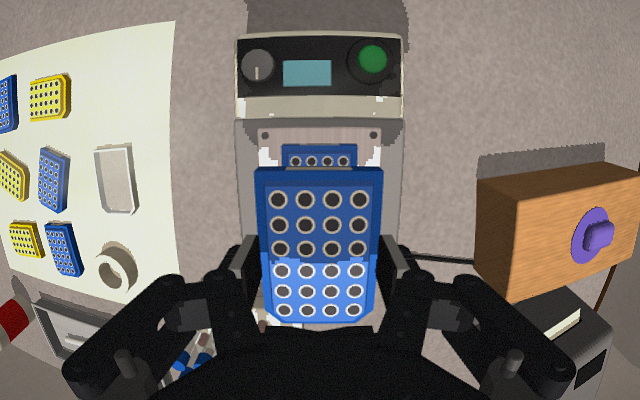

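Cut ends match (held plate's at image bottom; base's far edge at row 144). Now lowering it.

```bash
python3 -m jog '0.05 -1.1e-3 0.4e-3 30e-3 0 0 -0.2;0.05 0 0 30e-3 0 0 0;0.05 0 0 15e-3 0 0 0;0.05 0 0 5e-3 0 0 0;0.05 0 0 0 0 0 0'
python3 -m jog '0.05 0 0 2e-3 0 0 0;0.05 0 0 2e-3 0 0 0;0.05 0 0 2e-3 0 0 0;0.05 0 0 0 0 0 0;0.05 0 0 0 0 0 0'
python3 -c "
from h import *
plan(.5233,.3083,.0923,183.6)"
```

```text
time: 14.2
tool_pos: [0.5231, 0.3083, 0.0997]
eef_rot: [-0.001, -0.032, 0.999, -0.001]
force: [-0.6, -0.9, -0.2]
grip_width: 0.0568
grip_force: 32.8
time: 14.62
tool_pos: [0.524, 0.3088, 0.0955]
eef_rot: [0.0, -0.033, 0.999, 0.0]
force: [0.7, -0.2, -1.5]
grip_width: 0.0568
grip_force: 32.8
t 14.6 pos [0.524  0.3088 0.0955] yaw -176.2 tilt 0.04 | shift mm [ 0.7 -0.4  3.2] rows 0.1
   turn az 0.2 (yaw -176.4) j6 -69
```

```bash
python3 -m jog '0.05 0 0 1.5e-3 0 0 0;0.05 0 0 1e-3 0 0 0;0.05 0 0 0 0 0 0;0.05 0 0 0 0 0 0'
python3 -c "
from h import *
plan(.5233,.3083,.0923,183.6)"
```

```text
time: 14.95
tool_pos: [0.5238, 0.3086, 0.0925]
eef_rot: [-0.0, -0.033, 0.999, -0.0]
force: [0.4, 0.7, -0.7]
grip_width: 0.0571
grip_force: 32.8
t 14.9 pos [0.5238 0.3086 0.0925] yaw -176.2 tilt 0.01 | shift mm [ 0.5 -0.3  0.2] rows 0.0
   turn az 0.2 (yaw -176.4) j6 -69
```

```bash
python3 -m jog '0.065 0 0 0 0 0 0;0.07 0 0 0 0 0 0;0.085 0 0 0 0 0 0;0.085 0 0 -20e-3 0 0 0;0.085 0 0 -40e-3 0 0 0;0.085 0 0 -40e-3 0 0 0;0.085 0 0 -20e-3 0 0 0;0.085 0 0 0 0 0 0'
python3 - <<'E'
from h import *
w=cam('wrist'); cv2.imwrite('pics/w6.png',w['img'][...,::-1])
for z in (.096,): 
  for p in plates(w,z):
    if p[2]>.2: print(p)
for n,p in (('C',(.5481,-.0682,.15,162.6)),('D',(.6564,-.072,.15,184.7)),('B',(.4301,-.1855,.15,186))): print(n);plan(*p)
E
```

```text
time: 15.62
tool_pos: [0.5259, 0.3097, 0.2178]
eef_rot: [0.004, -0.033, 0.999, 0.002]
force: [-0.0, 0.2, 1.2]
grip_width: 0.0851
grip_force: 0.0
('blue', 0.5241, 0.3086, np.float64(3.7), '88x59 cut 0.60', [317, 178])
C
t 15.7 pos [0.525  0.3092 0.2152] yaw -176.2 tilt 0.28 | shift mm [   2.  -378.2   64.5] rows 9.2
   turn az 21.2 (yaw -197.4) j6 -85
D
t 15.7 pos [0.525  0.3092 0.2152] yaw -176.2 tilt 0.28 | shift mm [-105.8 -389.1   64.9] rows 9.8
   turn az -0.9 (yaw -175.3) j6 -107
B
t 15.7 pos [0.525  0.3092 0.2152] yaw -176.2 tilt 0.28 | shift mm [ 127.5 -487.5   63.7] rows 12.2
   turn az -2.2 (yaw -174.0) j6 -125
```

View pics/w6.png

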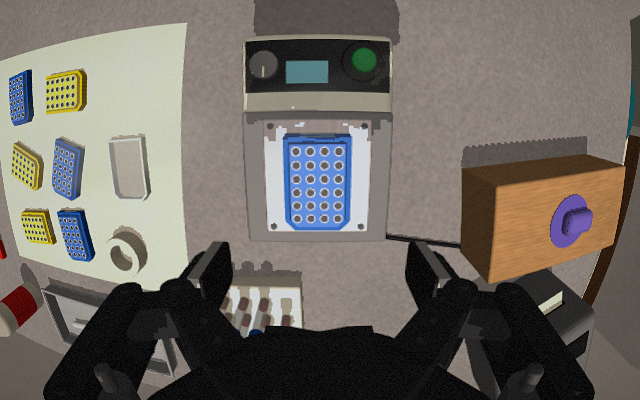

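```bash
python3 -m jog '0.074 -5e-3 -20e-3 0 0 0 0;0.074 -10e-3 -37e-3 0 0 0 0;0.074 -10.6e-3 -39e-3 0 0 0 0;0.074 -10.6e-3 -39e-3 0 0 0 0;0.074 -10.6e-3 -39e-3 0 0 0 0;0.074 -10.6e-3 -39e-3 0 0 0 0;0.074 -10.6e-3 -39e-3 0 0 0 0;0.074 -10.6e-3 -39e-3 5e-3 0 0 0;0.074 -10.6e-3 -39e-3 10e-3 0 0 0;0.074 -9e-3 -33e-3 15e-3 0 0 0;0.074 -7e-3 -26e-3 30e-3 0 0 -.9;0.074 0 0 0 0 0 0;0.074 0 0 0 0 0 0'
python3 - <<'E'
from h import *
w=cam('wrist')
for p in plates(w): print(p[:5])
c=cam('top')
for p in plates(c): print('T',p[:5])
plan(.6564,-.072,.0035,184.7)
E
```

```text
time: 16.75
tool_pos: [0.653, -0.0738, 0.1494]
eef_rot: [-0.002, -0.04, 0.999, 0.001]
force: [-0.1, 1.4, 1.0]
grip_width: 0.074
grip_force: 0.0
('blue', 0.7956, 0.3752, np.float64(94.0), '185x91 cut 0.00')
('blue', 0.6565, -0.071, np.float64(4.6), '87x59 cut 0.53')
('blue', 0.5461, -0.0671, np.float64(-17.3), '86x59 cut 0.66')
('yellow', 0.6534, -0.181, np.float64(-85.1), '89x60 cut 0.57')
('yellow', 0.5434, -0.1807, np.float64(68.6), '89x60 cut 0.70')
T ('blue', 0.4299, -0.1855, np.float64(6.0), '83x58 cut 0.38')
T ('blue', 0.533, 0.3309, np.float64(3.9), '90x66 cut 1.00')
T ('blue', 0.6483, -0.0725, np.float64(7.4), '68x57 cut 0.79')
t 16.9 pos [ 0.654  -0.072   0.1521] yaw -175.3 tilt 0.07 | shift mm [ -2.6  -0.3 148.6] rows 3.6
   turn az -0.0 (yaw -175.3) j6 -106
```

```bash
python3 -m jog '0.074 -2.4e-3 -.5e-3 30e-3 0 0 0;0.074 0 0 40e-3 0 0 0;0.074 0 0 40e-3 0 0 0;0.074 0 0 25e-3 0 0 0;0.074 0 0 13e-3 0 0 0;0.074 0 0 0 0 0 0;0.05 0 0 0 0 0 0;0.05 0 0 0 0 0 0;0.05 0 0 0 0 0 0;0.05 0 0 0 0 0 0;0.05 0 0 0 0 0 0;0.05 0 0 0 0 0 0' 30
python3 -c "
from h import *
plan(.6564,-.0715,.0035,184.7)"
python3 -m jog '0.05 0 0 -10e-3 0 0 0;0.05 0 0 -30e-3 0 0 0;0.05 0 0 -40e-3 0 0 0;0.05 0 0 -40e-3 0 0 0;0.05 0 0 -40e-3 0 0 0;0.05 0 0 -30e-3 0 0 0;0.05 0 0 -0 0 0 0;0.05 0 0 0 0 0 0'
python3 - <<'E'
from h import *
plan(.5233,.3083,.18,183.6)
E
```

```text
time: 17.85
tool_pos: [0.6582, -0.0728, 0.0068]
eef_rot: [0.002, -0.041, 0.999, -0.0]
force: [-1.3, 2.7, 10.3]
grip_width: 0.0553
grip_force: 34.3
t 17.9 pos [ 0.6582 -0.0728  0.0068] yaw -175.3 tilt 0.20 | shift mm [1.7 1.5 3.3] rows 0.1
   turn az -0.0 (yaw -175.3) j6 -106
time: 18.52
tool_pos: [0.6579, -0.0731, 0.198]
eef_rot: [0.003, -0.041, 0.999, -0.001]
force: [-0.5, 0.1, -1.6]
grip_width: 0.0549
grip_force: 32.0
t 18.5 pos [ 0.6579 -0.0731  0.198 ] yaw -175.3 tilt 0.31 | shift mm [103.1 391.2  16.8] rows 9.7
   turn az 1.1 (yaw -176.4) j6 -68
```

```bash
python3 - <<'E'
from h import *
w=cam('wrist'); cv2.imwrite('pics/w7.png',w['img'][120:400,150:480][...,::-1])
E
```

```text
(no output)
```

View pics/w7.png

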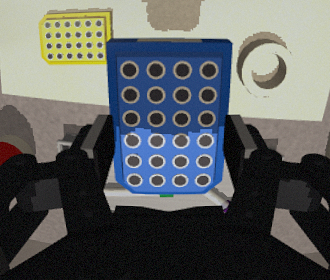

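```bash
cat >> h.py <<'E'
def held(w,b):
    """pose of held plate's visible outline in tool frame; b = plate bottom below TCP"""
    s,R=tool(); 
    for p in plates(w,s['tool_pos'][2]-b+.009,2e-3,9e-3):
        d=R.T@(np.array([p[1],p[2],s['tool_pos'][2]])-s['tool_pos'])
        if abs(d[0])<.03 and abs(d[1])<.03: print('held',np.round(d[:2]*1e3,1),p[3],p[4])
E
python3 - <<'E'
from h import *
w=cam('wrist'); s,R=tool(); held(w,.0068); held(w,.0023)
# same measure on w4: rebuild the camera relative to the tool
img=cv2.imread('pics/w5.png')[...,::-1].copy(); w2=dict(w); w2['img']=img
held(w2,.0023)
E
```

```text
held [ 0.7 -0.1] 4.6 89x60 cut 0.40
held [ 2.8 -0.2] 4.6 86x59 cut 0.40
held [ 2.6 -0.2] -175.2 100x61 cut 0.15
```

```bash
python3 - <<'E'
from h import *
w=cam('wrist'); w['img']=cv2.imread('pics/w4.png')[...,::-1].copy()
held(w,.0023)
E
```

```text
held [-1.8  0.1] 4.7 89x60 cut 0.36
```

```bash
python3 -m jog '0.05 5e-3 20e-3 0 0 0 0;0.05 9.5e-3 36e-3 0 0 0 0;0.05 10.2e-3 39e-3 0 0 0 0;0.05 10.2e-3 39e-3 0 0 0 0;0.05 10.2e-3 39e-3 0 0 0 0;0.05 10.2e-3 39e-3 0 0 0 0;0.05 10.2e-3 39e-3 0 0 0 0;0.05 10.2e-3 39e-3 0 0 0 0;0.05 10.2e-3 39e-3 0 0 0 0;0.05 9.5e-3 36e-3 0 0 0 0;0.05 5.7e-3 25e-3 0 0 0 1.1;0.05 0 0 0 0 0 0;0.05 0 0 0 0 0 0;0.05 0 0 0 0 0 0'
python3 -c "
from h import *
plan(.5255,.3085,.1088,183.6)"
```

```text
time: 19.83
tool_pos: [0.524, 0.307, 0.1936]
eef_rot: [-0.001, -0.031, 1.0, -0.0]
force: [-0.3, -0.6, -0.5]
grip_width: 0.0552
grip_force: 32.0
t 19.8 pos [0.524  0.307  0.1936] yaw -176.4 tilt 0.10 | shift mm [-1.8  1.5 84.8] rows 2.0
   turn az 0.0 (yaw -176.4) j6 -69
```

```bash
python3 -m jog '0.05 -1.6e-3 1.4e-3 30e-3 0 0 0;0.05 0 0 30e-3 0 0 0;0.05 0 0 15e-3 0 0 0;0.05 0 0 5e-3 0 0 0;0.05 0 0 0 0 0 0;0.05 0 0 0 0 0 0'
python3 -m jog '0.05 0 0 1.5e-3 0 0 0;0.05 0 0 1.5e-3 0 0 0;0.05 0 0 0 0 0 0;0.05 0 0 0 0 0 0'
python3 -c "
from h import *
plan(.5255,.3085,.1088,183.6)"
```

```text
time: 20.33
tool_pos: [0.5264, 0.3085, 0.1151]
eef_rot: [0.0, -0.031, 1.0, 0.0]
force: [-0.0, -0.5, -0.0]
grip_width: 0.0551
grip_force: 32.1
time: 20.67
tool_pos: [0.5259, 0.3092, 0.112]
eef_rot: [0.0, -0.031, 1.0, 0.0]
force: [0.1, -0.6, -0.6]
grip_width: 0.0548
grip_force: 32.1
t 20.7 pos [0.5259 0.3092 0.112 ] yaw -176.4 tilt 0.04 | shift mm [ 0.5 -0.6  3.2] rows 0.1
   turn az -0.0 (yaw -176.4) j6 -69
```

```bash
python3 -m jog '0.05 0.3e-3 -.4e-3 1e-3 0 0 0;0.05 0 0 1e-3 0 0 0;0.05 0 0 0 0 0 0;0.05 0 0 0 0 0 0'
python3 -m jog '0.05 0 0 1e-3 0 0 0;0.05 0 0 0 0 0 0;0.05 0 0 0 0 0 0'
python3 -m jog '0.05 0 0 1e-3 0 0 0;0.05 0 0 0 0 0 0;0.05 0 0 0 0 0 0'
```

```text
time: 21.0
tool_pos: [0.5255, 0.3087, 0.1095]
eef_rot: [-0.0, -0.031, 1.0, -0.0]
force: [0.2, -0.0, -0.0]
grip_width: 0.0553
grip_force: 32.1
time: 21.25
tool_pos: [0.5257, 0.3088, 0.109]
eef_rot: [0.0, -0.031, 1.0, 0.0]
force: [-1.8, -0.7, 6.3]
grip_width: 0.0555
grip_force: 34.8
time: 21.5
tool_pos: [0.5257, 0.3088, 0.1087]
eef_rot: [0.001, -0.031, 1.0, 0.0]
force: [-5.1, -2.7, 18.3]
grip_width: 0.0554
grip_force: 38.6
```

```bash
python3 -m jog '0.05 0 0 -1.5e-3 0 0 0;0.065 0 0 0 0 0 0;0.07 0 0 0 0 0 0;0.085 0 0 0 0 0 0;0.085 0 0 -20e-3 0 0 0;0.085 0 0 -40e-3 0 0 0;0.085 0 0 -35e-3 0 0 0;0.085 0 0 -15e-3 0 0 0;0.085 0 0 0 0 0 0;0.085 0 0 0 0 0 0'
python3 - <<'E'
from h import *
w=cam('wrist'); cv2.imwrite('pics/w8.png',cv2.resize(w['img'][80:300,200:440],None,fx=2,fy=2)[...,::-1])
for p in plates(w,.108):
    if p[2]>.2: print(p)
plan(.5481,-.0682,.15,162.6)
E
```

```text
time: 22.33
tool_pos: [0.5258, 0.3088, 0.2195]
eef_rot: [0.001, -0.031, 1.0, 0.0]
force: [0.5, -0.7, -0.6]
grip_width: 0.0847
grip_force: 0.0
('blue', 0.523, 0.3086, np.float64(3.5), '89x60 cut 0.60', [318, 182])
t 22.4 pos [0.5252 0.3085 0.2185] yaw -176.4 tilt 0.03 | shift mm [   0.6 -377.4   68.5] rows 9.2
   turn az 21.0 (yaw -197.4) j6 -85
```

View pics/w8.png

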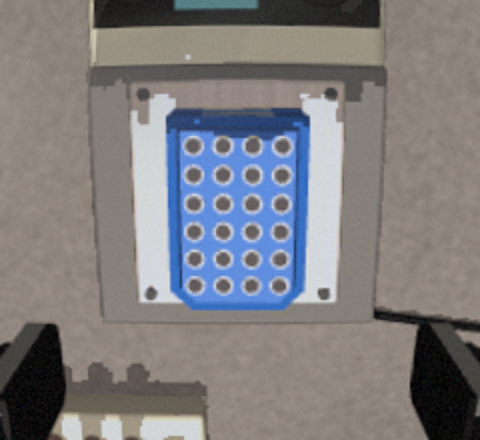

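Both plates on the shaker are square and level (skirt from (168,110) to (308,308) in the crop). Next is the plate at (0.548,-0.068).

```bash
python3 -m jog '0.074 0 -20e-3 0 0 0 0;0.074 0 -37e-3 0 0 0 0;0.074 0 -40e-3 0 0 0 0;0.074 0 -40e-3 0 0 0 0;0.074 0 -40e-3 0 0 0 0;0.074 0 -40e-3 0 0 0 0;0.074 0 -40e-3 0 0 0 0;0.074 0 -40e-3 5e-3 0 0 0;0.074 0 -35e-3 14e-3 0 0 0;0.074 0 -30e-3 20e-3 0 0 0;0.074 0 -15.5e-3 29e-3 0 0 0;0.074 0 0 0 0 0 7;0.074 0 0 0 0 0 7;0.074 0 0 0 0 0 7;0.074 0 0 0 0 0 0;0.074 0 0 0 0 0 0'
python3 - <<'E'
from h import *
w=cam('wrist')
for p in plates(w): print(p[:5])
plan(.5476,-.068,.0,162.6)
E
```

```text
time: 23.72
tool_pos: [0.5484, -0.068, 0.1499]
eef_rot: [-0.001, 0.15, 0.989, 0.0]
force: [0.5, -0.2, -0.2]
grip_width: 0.0744
grip_force: 0.0
('blue', 0.5486, -0.0681, np.float64(-17.4), '86x59 cut 0.61')
('blue', 0.4278, -0.1865, np.float64(5.9), '86x63 cut 0.54')
('yellow', 0.6536, -0.1738, np.float64(-85.6), '76x66 cut 0.41')
('yellow', 0.5448, -0.1814, np.float64(68.5), '88x64 cut 0.79')
('yellow', 0.4302, -0.0633, np.float64(90.2), '87x61 cut 0.65')
t 23.8 pos [ 0.5486 -0.0679  0.1502] yaw 162.9 tilt 0.08 | shift mm [  0.7  -0.4 150.2] rows 3.6
   turn az 180.3 (yaw -17.4) j6 94
   turn az 0.3 (yaw 162.6) j6 -86
```

```bash
python3 -m jog '0.074 0 0 30e-3 0 0 0.3;0.074 0 0 40e-3 0 0 0;0.074 0 0 40e-3 0 0 0;0.074 0 0 25e-3 0 0 0;0.074 0 0 14e-3 0 0 0;0.074 0 0 0 0 0 0;0.05 0 0 0 0 0 0;0.05 0 0 0 0 0 0;0.05 0 0 0 0 0 0;0.05 0 0 0 0 0 0;0.05 0 0 0 0 0 0;0.05 0 0 0 0 0 0' 30
python3 -m jog '0.05 0 0 -10e-3 0 0 0;0.05 0 0 -30e-3 0 0 0;0.05 0 0 -40e-3 0 0 0;0.05 0 0 -40e-3 0 0 0;0.05 0 0 -40e-3 0 0 0;0.05 0 0 -35e-3 0 0 0;0.05 0 0 -0 0 0 0;0.05 0 0 0 0 0 0'
python3 - <<'E'
from h import *
plan(.5235,.3085,.19,183.6)
held(cam('wrist'),.003)
E
```

```text
time: 24.77
tool_pos: [0.5495, -0.0682, 0.0027]
eef_rot: [0.001, 0.154, 0.988, -0.0]
force: [-1.4, 0.0, 8.3]
grip_width: 0.0566
grip_force: 32.8
time: 25.43
tool_pos: [0.5499, -0.0683, 0.1998]
eef_rot: [0.002, 0.154, 0.988, -0.0]
force: [-0.3, 0.4, -2.4]
grip_width: 0.0565
grip_force: 32.7
t 25.4 pos [ 0.5499 -0.0683  0.1998] yaw 162.3 tilt 0.27 | shift mm [139.9 350.8   9.3] rows 9.1
   turn az 158.7 (yaw 3.6) j6 111
   turn az -21.3 (yaw 183.6) j6 -69
held [-1.3  0.1] -17.3 90x61 cut 0.36
```

```bash
python3 -m jog '0.05 7e-3 18e-3 0 0 0 0;0.05 14e-3 35e-3 0 0 0 0;0.05 15e-3 37.6e-3 0 0 0 0;0.05 15e-3 37.6e-3 0 0 0 0;0.05 15e-3 37.6e-3 0 0 0 0;0.05 15e-3 37.6e-3 0 0 0 0;0.05 15e-3 37.6e-3 0 0 0 0;0.05 15e-3 37.6e-3 0 0 0 0;0.05 14e-3 35e-3 0 0 0 0;0.05 10e-3 25e-3 0 0 0 0;0.05 4.9e-3 12.2e-3 0 0 0 -3;0.05 0 0 0 0 0 -7;0.05 0 0 0 0 0 -7;0.05 0 0 0 0 0 -4.3;0.05 0 0 0 0 0 0;0.05 0 0 0 0 0 0'
python3 -c "
from h import *
plan(.5242,.3085,.1167,183.6)"
```

```text
time: 26.82
tool_pos: [0.5219, 0.3083, 0.1958]
eef_rot: [-0.001, -0.03, 1.0, -0.0]
force: [0.8, -0.2, -0.4]
grip_width: 0.0568
grip_force: 32.7
t 26.8 pos [0.5219 0.3083 0.1958] yaw -176.6 tilt 0.14 | shift mm [-2.5  0.1 79.1] rows 1.9
   turn az -0.2 (yaw -176.4) j6 -69
```

```bash
python3 -m jog '0.05 -1.6e-3 0.1e-3 30e-3 0 0 -.2;0.05 0 0 30e-3 0 0 0;0.05 0 0 11e-3 0 0 0;0.05 0 0 4e-3 0 0 0;0.05 0 0 0 0 0 0;0.05 0 0 0 0 0 0'
python3 -c "
from h import *
plan(.5242,.3085,.1167,183.6)"
```

```text
time: 27.32
tool_pos: [0.5247, 0.309, 0.123]
eef_rot: [0.0, -0.032, 0.999, 0.0]
force: [0.4, 0.4, -1.0]
grip_width: 0.057
grip_force: 32.7
t 27.3 pos [0.5247 0.309  0.123 ] yaw -176.3 tilt 0.05 | shift mm [ 0.5 -0.5  6.3] rows 0.2
   turn az 0.1 (yaw -176.4) j6 -69
```

```bash
python3 -m jog '0.05 .3e-3 -.3e-3 2e-3 0 0 0;0.05 0 0 1.5e-3 0 0 0;0.05 0 0 0 0 0 0;0.05 0 0 0 0 0 0'
python3 -m jog '0.05 0 0 1.2e-3 0 0 0;0.05 0 0 0 0 0 0;0.05 0 0 0 0 0 0'
python3 -m jog '0.05 0 0 1e-3 0 0 0;0.05 0 0 0 0 0 0;0.05 0 0 0 0 0 0'
```

```text
time: 27.65
tool_pos: [0.524, 0.3086, 0.119]
eef_rot: [0.0, -0.033, 0.999, 0.0]
force: [-0.0, 0.9, -0.9]
grip_width: 0.0566
grip_force: 32.7
time: 27.9
tool_pos: [0.5239, 0.3085, 0.1173]
eef_rot: [-0.0, -0.033, 0.999, -0.0]
force: [0.5, -0.8, -1.2]
grip_width: 0.0565
grip_force: 32.7
time: 28.15
tool_pos: [0.524, 0.3086, 0.1167]
eef_rot: [0.0, -0.033, 0.999, 0.0]
force: [-2.0, -0.4, 7.4]
grip_width: 0.0569
grip_force: 33.4
```

```bash
python3 -m jog '0.05 0 0 -.6e-3 0 0 0;0.065 0 0 0 0 0 0;0.07 0 0 0 0 0 0;0.085 0 0 0 0 0 0;0.085 0 0 -20e-3 0 0 0;0.085 0 0 -40e-3 0 0 0;0.085 0 0 -30e-3 0 0 0;0.085 0 0 -10e-3 0 0 0;0.085 0 0 0 0 0 0;0.085 0 0 0 0 0 0'
python3 - <<'E'
from h import *
w=cam('wrist')
for p in plates(w,.120):
    if p[2]>.2: print(p)
plan(.430,-.1855,.15,186)
E
```

```text
time: 28.98
tool_pos: [0.5239, 0.3085, 0.2168]
eef_rot: [0.0, -0.033, 0.999, 0.0]
force: [0.1, -1.0, -0.1]
grip_width: 0.0852
grip_force: 0.0
('blue', 0.5225, 0.3086, np.float64(3.9), '90x60 cut 0.53', [319, 187])
t 29.0 pos [0.5234 0.3083 0.2159] yaw -176.2 tilt 0.08 | shift mm [ 125.6 -486.6   66.2] rows 12.2
   turn az -2.2 (yaw -174.0) j6 -125
```

```bash
python3 -m jog '0.08 5e-3 -20e-3 0 0 0 0;0.08 9e-3 -36e-3 0 0 0 0;0.08 10e-3 -39e-3 0 0 0 0;0.08 10e-3 -39e-3 0 0 0 0;0.08 10e-3 -39e-3 0 0 0 0;0.08 10e-3 -39e-3 0 0 0 0;0.08 10e-3 -39e-3 0 0 0 0;0.08 10e-3 -39e-3 0 0 0 0;0.08 10e-3 -39e-3 0 0 0 0;0.08 10e-3 -39e-3 0 0 0 0;0.08 10e-3 -39e-3 6e-3 0 0 0;0.08 9e-3 -34e-3 15e-3 0 0 0;0.08 7.6e-3 -28e-3 20e-3 0 0 0;0.08 5e-3 -17.6e-3 25e-3 0 0 -2.2;0.08 0 0 0 0 0 0;0.08 0 0 0 0 0 0;0.08 0 0 0 0 0 0'
python3 - <<'E'
from h import *
w=cam('wrist')
for p in plates(w): print(p[:5])
plan(.430,-.1855,.0,186)
E
```

```text
time: 30.45
tool_pos: [0.4302, -0.1847, 0.1504]
eef_rot: [-0.001, -0.052, 0.999, 0.001]
force: [0.5, 0.6, 0.8]
grip_width: 0.0802
grip_force: 0.0
('blue', 0.431, -0.1844, np.float64(5.9), '86x59 cut 0.55')
('yellow', 0.5464, -0.1785, np.float64(69.0), '88x66 cut 0.38')
('yellow', 0.4685, -0.08, np.float64(90.2), '89x63 cut 0.44')
t 30.5 pos [ 0.4307 -0.1846  0.1509] yaw -174.0 tilt 0.03 | shift mm [  0.7  -0.9 150.9] rows 3.6
   turn az -0.0 (yaw -174.0) j6 -127
```

```bash
python3 -m jog '0.08 0.2e-3 -.4e-3 30e-3 0 0 0;0.08 0 0 40e-3 0 0 0;0.08 0 0 40e-3 0 0 0;0.08 0 0 25e-3 0 0 0;0.08 0 0 14.5e-3 0 0 0;0.08 0 0 0 0 0 0;0.05 0 0 0 0 0 0;0.05 0 0 0 0 0 0;0.05 0 0 0 0 0 0;0.05 0 0 0 0 0 0;0.05 0 0 0 0 0 0;0.05 0 0 0 0 0 0' 30
python3 -m jog '0.05 0 0 -10e-3 0 0 0;0.05 0 0 -30e-3 0 0 0;0.05 0 0 -40e-3 0 0 0;0.05 0 0 -40e-3 0 0 0;0.05 0 0 -40e-3 0 0 0;0.05 0 0 -35e-3 0 0 0;0.05 0 0 -10e-3 0 0 0;0.05 0 0 0 0 0 0'
python3 - <<'E'
from h import *
plan(.5235,.3085,.205,183.6)
held(cam('wrist'),.0027)
E
```

```text
time: 31.5
tool_pos: [0.4313, -0.1859, 0.0029]
eef_rot: [0.001, -0.052, 0.999, -0.001]
force: [0.4, 4.1, 13.2]
grip_width: 0.0567
grip_force: 33.3
time: 32.17
tool_pos: [0.4319, -0.1864, 0.2105]
eef_rot: [0.003, -0.052, 0.999, -0.002]
force: [0.6, 0.1, 0.0]
grip_width: 0.0565
grip_force: 32.6
t 32.2 pos [ 0.4319 -0.1864  0.2105] yaw -174.0 tilt 0.43 | shift mm [-142.7  482.7    4.2] rows 12.1
   turn az 2.4 (yaw -176.4) j6 -70
held [-1.2 -0.6] 6.0 90x61 cut 0.37
```

```bash
python3 -m jog '0.05 -6e-3 20e-3 0 0 0 0;0.05 -11e-3 37e-3 0 0 0 0;0.05 -11.6e-3 39e-3 0 0 0 0;0.05 -11.6e-3 39e-3 0 0 0 0;0.05 -11.6e-3 39e-3 0 0 0 0;0.05 -11.6e-3 39e-3 0 0 0 0;0.05 -11.6e-3 39e-3 0 0 0 0;0.05 -11.6e-3 39e-3 0 0 0 0;0.05 -11.6e-3 39e-3 0 0 0 0;0.05 -11.6e-3 39e-3 0 0 0 0;0.05 -11.6e-3 39e-3 0 0 0 0;0.05 -11e-3 37e-3 0 0 0 0;0.05 -8e-3 27e-3 0 0 0 1.2;0.05 -3.5e-3 10.5e-3 0 0 0 1.2;0.05 0 0 0 0 0 0;0.05 0 0 0 0 0 0;0.05 0 0 0 0 0 0'
python3 -c "
from h import *
plan(.5242,.3085,.1289,183.6)"
```

```text
time: 33.63
tool_pos: [0.523, 0.3081, 0.2056]
eef_rot: [-0.001, -0.031, 1.0, -0.0]
force: [-0.4, -0.4, -0.7]
grip_width: 0.0566
grip_force: 32.6
t 33.6 pos [0.523  0.3081 0.2056] yaw -176.4 tilt 0.10 | shift mm [-1.4  0.4 76.7] rows 1.8
   turn az -0.0 (yaw -176.4) j6 -69
```

```bash
python3 -m jog '0.05 -.8e-3 0.3e-3 30e-3 0 0 0;0.05 0 0 27e-3 0 0 0;0.05 0 0 11e-3 0 0 0;0.05 0 0 3e-3 0 0 0;0.05 0 0 0 0 0 0;0.05 0 0 0 0 0 0'
python3 -c "
from h import *
plan(.5242,.3085,.1289,183.6)"
```

```text
time: 34.13
tool_pos: [0.525, 0.3093, 0.1365]
eef_rot: [0.001, -0.031, 1.0, 0.0]
force: [0.8, 0.6, 0.3]
grip_width: 0.0569
grip_force: 32.6
t 34.1 pos [0.525  0.3093 0.1365] yaw -176.4 tilt 0.07 | shift mm [ 0.8 -0.8  7.6] rows 0.2
   turn az -0.0 (yaw -176.4) j6 -69
```

```bash
python3 -m jog '0.05 .5e-3 -.5e-3 2e-3 0 0 0;0.05 0 0 2e-3 0 0 0;0.05 0 0 .7e-3 0 0 0;0.05 0 0 0 0 0 0;0.05 0 0 0 0 0 0'
python3 -m jog '0.05 0 0 1.2e-3 0 0 0;0.05 0 0 0 0 0 0;0.05 0 0 0 0 0 0'
python3 -m jog '0.05 0 0 .8e-3 0 0 0;0.05 0 0 0 0 0 0;0.05 0 0 0 0 0 0'
```

```text
time: 34.55
tool_pos: [0.5239, 0.309, 0.1309]
eef_rot: [0.0, -0.031, 1.0, 0.0]
force: [0.0, -0.1, -0.7]
grip_width: 0.0566
grip_force: 32.6
time: 34.8
tool_pos: [0.5238, 0.3089, 0.1295]
eef_rot: [-0.0, -0.031, 1.0, -0.0]
force: [-0.7, 0.4, -0.2]
grip_width: 0.0566
grip_force: 32.6
time: 35.05
tool_pos: [0.524, 0.309, 0.129]
eef_rot: [0.0, -0.031, 1.0, 0.0]
force: [-0.7, 0.1, 4.5]
grip_width: 0.0571
grip_force: 33.1
```

```bash
python3 -m jog '0.05 0 0 -.5e-3 0 0 0;0.065 0 0 0 0 0 0;0.07 0 0 0 0 0 0;0.085 0 0 0 0 0 0;0.085 0 0 -20e-3 0 0 0;0.085 0 0 -40e-3 0 0 0;0.085 0 0 -30e-3 0 0 0;0.085 0 0 0 0 0 0;0.085 0 0 0 0 0 0'
python3 - <<'E'
from h import *
w=cam('wrist')
for p in plates(w,.132):
    if p[2]>.2: print(p)
h=cv2.cvtColor(w['img'],cv2.COLOR_RGB2HSV)
m=sub(cv2.inRange(h,(0,0,205),(179,30,255)),w,[.544,.058,.01],50); print('lid?',rect(w,big(cv2.morphologyEx(m,cv2.MORPH_CLOSE,np.ones((5,5)))),.008))
plan(.544,.0578,.15,183.6)
cv2.imwrite('pics/w9.png',w['img'][...,::-1])
E
```

```text
time: 35.8
tool_pos: [0.5247, 0.3094, 0.221]
eef_rot: [0.002, -0.031, 1.0, 0.001]
force: [-0.1, 0.1, -1.7]
grip_width: 0.0852
grip_force: 0.0
('blue', 0.5221, 0.3088, np.float64(3.5), '91x60 cut 0.62', [318, 188])
lid? [552.1  36.9 191.6 153.6  88.5]
t 35.9 pos [0.5239 0.3089 0.2194] yaw -176.4 tilt 0.04 | shift mm [  -4.4 -251.9   69.4] rows 6.3
   turn az -0.0 (yaw -176.4) j6 -93
```

View pics/w9.png

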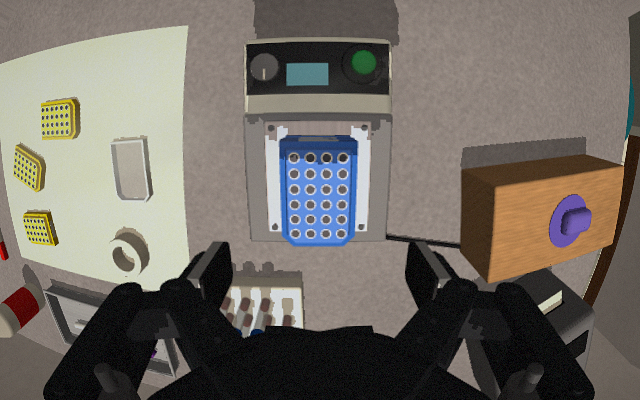

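Five-plate stack on the shaker stands square at (319,190), with the lid still on the liner at (130,170). I fetch the lid now.

```bash
python3 -m jog '0.085 -.6e-3 -20e-3 0 0 0 0;0.085 -.6e-3 -37e-3 0 0 0 0;0.085 -.6e-3 -40e-3 0 0 0 0;0.085 -.6e-3 -40e-3 0 0 0 0;0.085 -.6e-3 -40e-3 10e-3 0 0 0;0.085 -.6e-3 -35e-3 20e-3 0 0 0;0.085 -.6e-3 -28e-3 20e-3 0 0 0;0.085 0 -12e-3 19e-3 0 0 0;0.085 0 0 0 0 0 0;0.085 0 0 0 0 0 0;0.085 0 0 0 0 0 0'
python3 - <<'E'
from h import *
plan(.544,.0578,.001,183.6)
w=cam('wrist')
# lid outline: project a strip through each edge -> gradient peaks along lid axes
g=cv2.cvtColor(w['img'],cv2.COLOR_RGB2GRAY).astype(np.float32)
e=np.array([np.cos(np.radians(3.6)),np.sin(np.radians(3.6))]); n=np.array([-e[1],e[0]])
for nm,a,b in (('x',e,n),('y',n,e)):
    q=np.arange(-55,56)/1e3; prof=0
    for o in np.arange(-10,11,2)/1e3:
        P=np.c_[np.array([.544,.0578])+q[:,None]*a+o*b,np.full(len(q),.012)]
        px=proj(w,P).astype(np.float32); prof=prof+cv2.remap(g,px[None,:,0],px[None,:,1],1)[0]/11
    print(nm,[(int(x*1e3),int(v)) for x,v in zip(q,prof) if abs(x)>(.034 if nm=='x' else .021)])
E
```

```text
time: 36.77
tool_pos: [0.5437, 0.0584, 0.1502]
eef_rot: [-0.0, -0.031, 1.0, 0.0]
force: [0.4, 0.4, -1.0]
grip_width: 0.0848
grip_force: 0.0
t 36.8 pos [0.5437 0.0584 0.1502] yaw -176.4 tilt 0.04 | shift mm [ -0.4  -0.6 149.2] rows 3.6
   turn az -0.0 (yaw -176.4) j6 -94
x [(-55, 127), (-54, 134), (-53, 140), (-52, 153), (-51, 168), (-50, 171), (-49, 169), (-48, 145), (-47, 127), (-46, 123), (-45, 114), (-44, 120), (-43, 158), (-42, 173), (-41, 167), (-40, 147), (-39, 139), (-38, 139), (-37, 138), (-36, 138), (-35, 138), (35, 109), (36, 105), (37, 105), (38, 139), (39, 182), (40, 177), (41, 175), (42, 175), (43, 175), (44, 174), (45, 174), (46, 174), (47, 174), (48, 175), (49, 175), (50, 175), (51, 174), (52, 174), (53, 175), (54, 174), (55, 174)]
y [(-55, 173), (-54, 173), (-53, 173), (-52, 173), (-51, 173), (-50, 173), (-49, 174), (-48, 174), (-47, 173), (-46, 174), (-45, 173), (-44, 174), (-43, 173), (-42, 174), (-41, 174), (-40, 173), (-39, 173), (-38, 173), (-37, 173), (-36, 173), (-35, 173), (-34, 173), (-33, 173), (-32, 174), (-31, 173), (-30, 173), (-29, 176), (-28, 177), (-27, 168), (-26, 132), (-25, 122), (-24, 133), (-23, 135), (-22, 135), (22, 137), (23, 137), (24, 134), (25, 123), (26, 138), (27, 172), (28, 177), (29, 174), (30, 174), (31, 174), (32, 174), (33, 173), (34, 174), (35, 173), (36, 174), (37, 174), (38, 174), (39, 174), (40, 174), (41, 174), (42, 174), (43, 174), (44, 174), (45, 173), (46, 173), (47, 174), (48, 174), (49, 173), (50, 174), (51, 174), (52, 174), (53, 174), (54, 174), (55, 174)]
```

```bash
python3 -m jog '0.085 .5e-3 -.4e-3 30e-3 0 0 0;0.085 0 0 40e-3 0 0 0;0.085 0 0 40e-3 0 0 0;0.085 0 0 25e-3 0 0 0;0.085 0 0 14e-3 0 0 0;0.085 0 0 0 0 0 0;0.05 0 0 0 0 0 0;0.05 0 0 0 0 0 0;0.05 0 0 0 0 0 0;0.05 0 0 0 0 0 0;0.05 0 0 0 0 0 0;0.05 0 0 0 0 0 0' 25
python3 -m jog '0.05 0 0 -10e-3 0 0 0;0.05 0 0 -30e-3 0 0 0;0.05 0 0 -40e-3 0 0 0;0.05 0 0 -40e-3 0 0 0;0.05 0 0 -40e-3 0 0 0;0.05 0 0 -35e-3 0 0 0;0.05 0 0 -15e-3 0 0 0;0.05 0 0 0 0 0 0'
python3 - <<'E'
from h import *
plan(.5243,.3085,.21,183.6)
E
```

```text
time: 37.82
tool_pos: [0.5444, 0.0577, 0.003]
eef_rot: [0.001, -0.031, 1.0, 0.0]
force: [-0.9, 3.7, 7.3]
grip_width: 0.0567
grip_force: 25.9
time: 38.48
tool_pos: [0.5451, 0.0573, 0.2169]
eef_rot: [0.004, -0.031, 1.0, -0.0]
force: [0.3, 1.0, 0.1]
grip_width: 0.057
grip_force: 27.5
t 38.5 pos [0.5451 0.0573 0.2169] yaw -176.4 tilt 0.48 | shift mm [  5.1 252.    6.7] rows 6.0
   turn az -0.0 (yaw -176.4) j6 -69
```

```bash
python3 -m jog '0.05 .5e-3 20e-3 0 0 0 0;0.05 .6e-3 37e-3 0 0 0 0;0.05 .6e-3 39.5e-3 0 0 0 0;0.05 .6e-3 39.5e-3 0 0 0 0;0.05 .6e-3 39.5e-3 0 0 0 0;0.05 .6e-3 37e-3 0 0 0 0;0.05 .5e-3 25e-3 0 0 0 0;0.05 0 14e-3 0 0 0 0;0.05 0 0 0 0 0 0;0.05 0 0 0 0 0 0;0.05 0 0 0 0 0 0'
python3 -c "
from h import *
plan(.525,.3085,.141,183.6)"
```

```text
time: 39.4
tool_pos: [0.5236, 0.3068, 0.2113]
eef_rot: [-0.0, -0.031, 1.0, -0.0]
force: [-0.6, -0.2, -0.1]
grip_width: 0.0566
grip_force: 27.5
t 39.4 pos [0.5236 0.3068 0.2113] yaw -176.5 tilt 0.04 | shift mm [-1.5  1.6 70.3] rows 1.7
   turn az -0.1 (yaw -176.4) j6 -69
```

```bash
python3 -m jog '0.05 -1e-3 1.4e-3 30e-3 0 0 0;0.05 0 0 20e-3 0 0 0;0.05 0 0 10e-3 0 0 0;0.05 0 0 3e-3 0 0 0;0.05 0 0 0 0 0 0;0.05 0 0 0 0 0 0;0.05 0 0 0 0 0 0'
python3 -c "
from h import *
plan(.525,.3085,.141,183.6)"
```

```text
time: 39.98
tool_pos: [0.5253, 0.3095, 0.1495]
eef_rot: [0.001, -0.031, 1.0, 0.0]
force: [-0.2, -0.5, -0.9]
grip_width: 0.0569
grip_force: 27.5
t 40.0 pos [0.5253 0.3095 0.1495] yaw -176.4 tilt 0.11 | shift mm [ 0.4 -1.   8.5] rows 0.2
   turn az -0.0 (yaw -176.4) j6 -69
```

```bash
python3 -m jog '0.05 0 -.7e-3 2e-3 0 0 0;0.05 0 0 2e-3 0 0 0;0.05 0 0 1e-3 0 0 0;0.05 0 0 0 0 0 0;0.05 0 0 0 0 0 0'
python3 -m jog '0.05 0 0 1e-3 0 0 0;0.05 0 0 0 0 0 0;0.05 0 0 0 0 0 0'
python3 -m jog '0.05 0 0 1e-3 0 0 0;0.05 0 0 0 0 0 0;0.05 0 0 0 0 0 0'
```

```text
time: 40.4
tool_pos: [0.5246, 0.3088, 0.1432]
eef_rot: [-0.0, -0.031, 1.0, -0.0]
force: [0.4, -0.0, -1.0]
grip_width: 0.0568
grip_force: 27.5
time: 40.65
tool_pos: [0.5246, 0.3088, 0.1422]
eef_rot: [-0.0, -0.031, 1.0, -0.0]
force: [0.3, 0.3, -0.2]
grip_width: 0.057
grip_force: 27.5
time: 40.9
tool_pos: [0.5246, 0.3088, 0.1412]
eef_rot: [-0.0, -0.031, 1.0, -0.0]
force: [0.7, 0.1, -1.2]
grip_width: 0.057
grip_force: 27.5
```

```bash
python3 -m jog '0.05 0 0 1e-3 0 0 0;0.05 0 0 0 0 0 0;0.05 0 0 0 0 0 0'
python3 -m jog '0.05 0 0 .5e-3 0 0 0;0.05 0 0 0 0 0 0;0.065 0 0 0 0 0 0;0.07 0 0 0 0 0 0;0.085 0 0 0 0 0 0;0.085 0 0 0 0 0 0;0.085 0 0 -20e-3 0 0 0;0.085 0 0 -30e-3 0 0 0;0.02 0 0 -20e-3 0 0 0;0 0 0 0 0 0 0;0 0 0 0 0 0 0'
python3 - <<'E'
from h import *
plan(.4112,.343,.1,183.6)
w=cam('wrist'); cv2.imwrite('pics/w10.png',cv2.resize(w['img'][20:300,180:460],None,fx=2,fy=2)[...,::-1])
E
```

```text
time: 41.15
tool_pos: [0.5247, 0.3088, 0.141]
eef_rot: [0.0, -0.031, 1.0, 0.0]
force: [-3.0, -0.5, 11.0]
grip_width: 0.0569
grip_force: 28.6
time: 42.07
tool_pos: [0.5251, 0.309, 0.2106]
eef_rot: [0.001, -0.031, 1.0, 0.0]
force: [0.3, 0.1, -0.7]
grip_width: 0.0511
grip_force: 0.0
t 42.1 pos [0.5251 0.309  0.2106] yaw -176.4 tilt 0.12 | shift mm [111.7  41.  110.4] rows 3.9
   turn az -0.0 (yaw -176.4) j6 -59
```

View pics/w10.png

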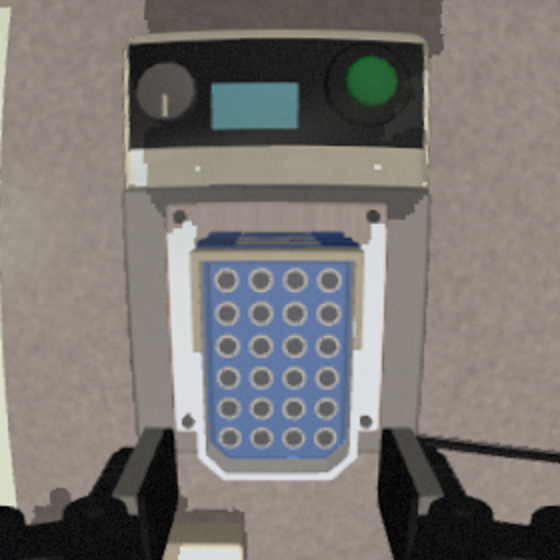

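Lid square on the stack (rim from (192,250) to (350,475) in the crop), at the expected seated height. The button comes next.

```bash
python3 -m jog '0 22e-3 8e-3 0 0 0 0;0 35e-3 13e-3 0 0 0 0;0 35e-3 13e-3 0 0 0 0;0 19.5e-3 6.5e-3 20e-3 0 0 0;0 0 0 40e-3 0 0 0;0 0 0 30e-3 0 0 0;0 0 0 18e-3 0 0 0;0 0 0 0 0 0 0;0 0 0 0 0 0 0'
python3 -c "
from h import *
plan(.4112,.343,.074,183.6)"
```

```text
time: 42.87
tool_pos: [0.41, 0.3417, 0.1006]
eef_rot: [-0.001, -0.031, 1.0, -0.001]
force: [0.2, 1.1, 0.5]
grip_width: -0.0001
grip_force: 0.0
t 42.9 pos [0.41   0.3417 0.1006] yaw -176.4 tilt 0.19 | shift mm [-1.4  1.3 26.6] rows 0.6
   turn az -0.0 (yaw -176.4) j6 -60
```

```bash
python3 -m jog '0 -.5e-3 .8e-3 15e-3 0 0 0;0 0 0 5e-3 0 0 0;0 0 0 3e-3 0 0 0;0 0 0 2e-3 0 0 0;0 0 0 2e-3 0 0 0;0 0 0 0 0 0 0;0 0 0 0 0 0 0'
python3 -m jog '0 0 0 .7e-3 0 0 0;0 0 0 0 0 0 0;0 0 0 0 0 0 0'
```

```text
time: 43.45
tool_pos: [0.4115, 0.3432, 0.0752]
eef_rot: [0.0, -0.031, 1.0, 0.0]
force: [-0.8, 0.3, 5.1]
grip_width: -0.0003
grip_force: 2.1
time: 43.7
tool_pos: [0.4114, 0.3431, 0.0742]
eef_rot: [0.0, -0.031, 1.0, 0.0]
force: [-0.2, -1.7, 4.4]
grip_width: 0.0
grip_force: 2.3
```

```bash
python3 -m jog '0 0 0 1e-3 0 0 0;0 0 0 .5e-3 0 0 0;0 0 0 0 0 0 0;0 0 0 0 0 0 0'
python3 -m jog '0 0 0 -15e-3 0 0 0;0 0 0 -35e-3 0 0 0;0.04 0 0 -40e-3 0 0 0;0.085 0 0 -30e-3 0 0 0;0.085 0 0 0 0 0 0;0.085 0 0 0 0 0 0'
python3 - <<'E'
from h import *
plan(.4685,-.08,.15,90)
c=cam('top')
for p in plates(c): print(p[:5])
E
```

```text
time: 44.03
tool_pos: [0.4115, 0.3432, 0.0736]
eef_rot: [0.001, -0.031, 1.0, 0.0]
force: [-4.8, -4.2, 27.9]
grip_width: -0.0001
grip_force: 13.6
time: 44.53
tool_pos: [0.412, 0.3436, 0.1941]
eef_rot: [0.001, -0.031, 1.0, 0.001]
force: [-0.5, -1.5, -0.1]
grip_width: 0.0479
grip_force: 0.0
t 44.5 pos [0.412  0.3436 0.1941] yaw -176.4 tilt 0.20 | shift mm [ -29.9 -426.4   43.4] rows 10.3
   turn az 93.6 (yaw -270.0) j6 -16
('yellow', 0.4674, -0.0826, np.float64(91.5), '84x57 cut 0.61')
('yellow', 0.5451, -0.1797, np.float64(68.6), '84x59 cut 0.58')
('yellow', 0.6531, -0.1807, np.float64(-85.4), '84x59 cut 0.67')
```

```bash
python3 -m jog '0.085 -1.5e-3 -20e-3 0 0 0 0;0.085 -2.5e-3 -36e-3 0 0 0 0;0.085 -2.8e-3 -39.5e-3 0 0 0 0;0.085 -2.8e-3 -39.5e-3 0 0 0 0;0.085 -2.8e-3 -39.5e-3 0 0 0 0;0.085 -2.8e-3 -39.5e-3 0 0 0 0;0.085 -2.8e-3 -39.5e-3 0 0 0 0;0.085 -2.8e-3 -39.5e-3 0 0 0 0;0.085 -2.8e-3 -39.5e-3 5e-3 0 0 0;0.085 -2.5e-3 -36e-3 10e-3 0 0 0;0.085 -2e-3 -31e-3 13e-3 0 0 0;0.085 -1.5e-3 -26.5e-3 16e-3 0 0 0'
python3 -m jog '0.085 0 0 0 0 0 7;0.085 0 0 0 0 0 7;0.085 0 0 0 0 0 7;0.085 0 0 0 0 0 7;0.085 0 0 0 0 0 7;0.085 0 0 0 0 0 7;0.085 0 0 0 0 0 7;0.085 0 0 0 0 0 7;0.085 0 0 0 0 0 7;0.085 0 0 0 0 0 7;0.085 0 0 0 0 0 7;0.085 0 0 0 0 0 7;0.085 0 0 0 0 0 5;0.085 0 0 0 0 0 3.6;0.085 0 0 0 0 0 0;0.085 0 0 0 0 0 0'
python3 - <<'E'
from h import *
w=cam('wrist')
for p in plates(w): print(p[:5])
plan(.4676,-.082,.0,91.2)
E
```

```text
time: 45.58
tool_pos: [0.467, -0.0824, 0.1472]
eef_rot: [-0.0, -0.031, 1.0, 0.0]
force: [1.4, 0.2, 0.4]
grip_width: 0.085
grip_force: 0.0
time: 46.92
tool_pos: [0.4667, -0.08, 0.1475]
eef_rot: [-0.001, 0.7, 0.714, -0.0]
force: [0.1, 0.3, 0.8]
grip_width: 0.0849
grip_force: 0.0
('yellow', 0.654, -0.1765, np.float64(-84.6), '83x65 cut 0.35')
('yellow', 0.545, -0.1819, np.float64(69.0), '90x65 cut 0.54')
('yellow', 0.4675, -0.0834, np.float64(89.6), '88x60 cut 0.71')
t 47.0 pos [ 0.4668 -0.0801  0.1477] yaw 91.1 tilt 0.09 | shift mm [ -2.    1.  147.7] rows 3.5
   turn az 179.9 (yaw -88.8) j6 162
   turn az -0.1 (yaw 91.2) j6 -18
```

```bash
python3 -m jog '0.085 -2.8e-3 .5e-3 30e-3 0 0 .6;0.085 0 0 40e-3 0 0 0;0.085 0 0 40e-3 0 0 0;0.085 0 0 25e-3 0 0 0;0.085 0 0 11.5e-3 0 0 0;0.085 0 0 0 0 0 0;0.05 0 0 0 0 0 0;0.05 0 0 0 0 0 0;0.05 0 0 0 0 0 0;0.05 0 0 0 0 0 0;0.05 0 0 0 0 0 0;0.05 0 0 0 0 0 0' 30
python3 -m jog '0.05 0 0 -10e-3 0 0 0;0.05 0 0 -30e-3 0 0 0;0.05 0 0 -40e-3 0 0 0;0.05 0 0 -40e-3 0 0 0;0.05 0 0 -20e-3 0 0 0;0.05 0 0 -10e-3 0 0 0;0.05 0 0 -0 0 0 0;0.05 0 0 0 0 0 0'
python3 - <<'E'
from h import *
plan(.5102,-.3805,.15,1)
held(cam('wrist'),.003)
E
```

```text
time: 47.97
tool_pos: [0.4684, -0.0832, 0.0032]
eef_rot: [0.001, 0.705, 0.71, 0.0]
force: [-2.2, 0.8, 10.8]
grip_width: 0.0563
grip_force: 32.5
time: 48.63
tool_pos: [0.468, -0.0831, 0.1529]
eef_rot: [0.001, 0.705, 0.709, 0.0]
force: [-0.8, -0.4, -0.5]
grip_width: 0.0568
grip_force: 32.7
t 48.6 pos [ 0.468  -0.0831  0.1529] yaw 90.4 tilt 0.11 | shift mm [-297.7   40.2    3.1] rows 7.2
   turn az 89.4 (yaw 1.0) j6 45
   turn az -90.6 (yaw 181.0) j6 -135
held [-0.4 13.3] 90.0 90x86 cut 0.94
```

```bash
python3 -m jog '0.05 -20e-3 2e-3 0 0 0 0;0.05 -36e-3 4e-3 0 0 0 0;0.05 -40e-3 5e-3 0 0 0 0;0.05 -40e-3 5e-3 0 0 0 0;0.05 -40e-3 5e-3 0 0 0 0;0.05 -40e-3 5e-3 0 0 0 0;0.05 -40e-3 5e-3 0 0 0 0;0.05 -40e-3 5e-3 0 0 0 0;0.05 -36e-3 3e-3 0 0 0 0;0.05 -30e-3 2e-3 0 0 0 0;0.05 -18e-3 0 0 0 0 0;0.05 0 0 0 0 0 0;0.05 0 0 0 0 0 0'
python3 - <<'E'
from h import *
plan(.5102,-.3805,.15,1)
w=cam('wrist'); h=cv2.cvtColor(w['img'],cv2.COLOR_RGB2HSV); d=cv2.inRange(h,(0,0,0),(179,255,75))
for r in (35,50,65):
    k=big(sub(d,w,[.51,-.38,.035],r)); print('deck z.035/.030',rect(w,k,.035),rect(w,k,.030))
k=big(sub(cv2.inRange(h,(0,0,150),(179,40,255)),w,[.51,-.38,.03],110)); print('block',rect(w,k,.03))
cv2.imwrite('pics/w11.png',w['img'][...,::-1])
E
```

```text
time: 49.77
tool_pos: [0.5106, -0.4629, 0.15]
eef_rot: [-0.001, 0.705, 0.709, 0.0]
force: [1.0, 1.0, -1.2]
grip_width: 0.0568
grip_force: 32.7
t 49.8 pos [ 0.5106 -0.4629  0.15  ] yaw 90.3 tilt 0.16 | shift mm [82.4  0.1  0.2] rows 2.0
   turn az 89.3 (yaw 1.0) j6 47
   turn az -90.7 (yaw 181.0) j6 -133
deck z.035/.030 [ 5.092e+02 -3.676e+02  5.690e+01  2.120e+01  1.000e-01] [ 5.092e+02 -3.671e+02  5.800e+01  2.160e+01  1.000e-01]
deck z.035/.030 [ 505.7 -360.5   73.8   23.    15.5] [ 505.6 -359.8   75.2   23.5   15.5]
deck z.035/.030 [ 505.7 -360.5   73.8   23.    15.5] [ 505.6 -359.8   75.2   23.5   15.5]
block [ 5.117e+02 -3.827e+02  1.997e+02  1.856e+02  2.000e-01]
```

```bash
python3 -m jog '0.05 20e-3 0 0 0 0 0;0.05 32e-3 0 0 0 0 0;0.05 20e-3 0 0 0 0 0;0.05 9.9e-3 0 0 0 0 0;0.05 0 0 0 0 0 4;0.05 0 0 0 0 0 7;0.05 0 0 0 0 0 7;0.05 0 0 0 0 0 7;0.05 0 0 0 0 0 7;0.05 0 0 0 0 0 7;0.05 0 0 0 0 0 7;0.05 0 0 0 0 0 7;0.05 0 0 0 0 0 7;0.05 0 0 0 0 0 7;0.05 0 0 0 0 0 7;0.05 0 0 0 0 0 7;0.05 0 0 0 0 0 5.5;0.05 0 0 0 0 0 3;0.05 0 0 0 0 0 0;0.05 0 0 0 0 0 0'
python3 - <<'E'
from h import *
plan(.5103,-.381,.033,.7)
held(cam('wrist'),.003)
E
```

```text
time: 51.48
tool_pos: [0.5108, -0.3803, 0.1518]
eef_rot: [-0.0, 1.0, 0.009, -0.0]
force: [-0.1, -0.1, -1.2]
grip_width: 0.0572
grip_force: 32.7
t 51.5 pos [ 0.5108 -0.3803  0.1518] yaw 1.0 tilt 0.03 | shift mm [ -0.5   0.7 118.8] rows 2.8
   turn az 0.3 (yaw 0.7) j6 47
   turn az -179.7 (yaw 180.7) j6 -133
held [ 0.4 -0.2] 0.6 89x60 cut 0.88
```

```bash
python3 -m jog '0.05 -1.5e-3 .6e-3 30e-3 0 0 .3;0.05 0 0 40e-3 0 0 0;0.05 0 0 25e-3 0 0 0;0.05 0 0 12e-3 0 0 0;0.05 0 0 3e-3 0 0 0;0.05 0 0 0 0 0 0;0.05 0 0 0 0 0 0'
python3 -m jog '0.05 0 0 2e-3 0 0 0;0.05 0 0 2e-3 0 0 0;0.05 0 0 0 0 0 0;0.05 0 0 0 0 0 0'
```

```text
time: 52.12
tool_pos: [0.5101, -0.3821, 0.0434]
eef_rot: [0.001, 1.0, 0.005, 0.001]
force: [0.7, 0.5, -1.5]
grip_width: 0.0566
grip_force: 32.7
time: 52.45
tool_pos: [0.5095, -0.3816, 0.0385]
eef_rot: [0.0, 1.0, 0.005, 0.0]
force: [-0.3, -0.1, -0.0]
grip_width: 0.0571
grip_force: 32.7
```

```bash
python3 -m jog '0.05 0 .4e-3 1e-3 0 0 0;0.05 0 0 0 0 0 0;0.05 0 0 0 0 0 0'
python3 -m jog '0.05 0 0 1.5e-3 0 0 0;0.05 0 0 0 0 0 0;0.05 0 0 0 0 0 0'
python3 -m jog '0.05 0 0 1.5e-3 0 0 0;0.05 0 0 0 0 0 0;0.05 0 0 0 0 0 0'
```

```text
time: 52.7
tool_pos: [0.5093, -0.3819, 0.037]
eef_rot: [-0.0, 1.0, 0.005, 0.0]
force: [-0.2, 0.3, -2.1]
grip_width: 0.0566
grip_force: 32.7
time: 52.95
tool_pos: [0.5093, -0.3818, 0.0354]
eef_rot: [-0.0, 1.0, 0.005, -0.0]
force: [0.6, 0.7, -0.5]
grip_width: 0.057
grip_force: 32.7
time: 53.2
tool_pos: [0.5093, -0.3818, 0.0339]
eef_rot: [-0.0, 1.0, 0.005, -0.0]
force: [-0.2, -0.3, -0.5]
grip_width: 0.0565
grip_force: 32.7
```

```bash
python3 -m jog '0.05 0 0 1e-3 0 0 0;0.05 0 0 0 0 0 0;0.05 0 0 0 0 0 0'
python3 -m jog '0.065 0 0 0 0 0 0;0.07 0 0 0 0 0 0;0.085 0 0 0 0 0 0;0.085 0 0 0 0 0 0;0.085 0 0 -20e-3 0 0 0;0.085 0 0 -40e-3 0 0 0;0.085 0 0 -40e-3 0 0 0;0.085 0 0 -18e-3 0 0 0;0.085 0 0 0 0 0 0;0.085 0 0 0 0 0 0'
python3 - <<'E'
from h import *
w=cam('wrist')
for p in plates(w,.036): print(p[:5])
plan(.5451,-.18,.15,68.7)
E
```

```text
time: 53.45
tool_pos: [0.5093, -0.3819, 0.0333]
eef_rot: [0.0, 1.0, 0.005, -0.0]
force: [-1.8, 1.9, 4.9]
grip_width: 0.057
grip_force: 33.3
time: 54.28
tool_pos: [0.5098, -0.3823, 0.1522]
eef_rot: [0.001, 1.0, 0.005, 0.001]
force: [0.8, -0.1, -0.1]
grip_width: 0.085
grip_force: 0.0
('yellow', 0.5091, -0.3819, np.float64(0.3), '87x60 cut 0.73')
('yellow', 0.5476, -0.1978, np.float64(68.9), '81x56 cut 0.58')
('yellow', 0.6458, -0.1981, np.float64(-85.2), '83x56 cut 0.74')
t 54.3 pos [ 0.5092 -0.3818  0.1509] yaw 0.6 tilt 0.00 | shift mm [  37.9 -201.4    0.9] rows 4.9
   turn az -68.1 (yaw 68.7) j6 -2
```

```bash
python3 -m jog '0.085 4e-3 -20e-3 0 0 0 0;0.085 7e-3 -38e-3 0 0 0 0;0.085 7.2e-3 -39e-3 0 0 0 0;0.085 7.2e-3 -39e-3 0 0 0 0;0.085 7e-3 -38e-3 0 0 0 0;0.085 5.5e-3 -27.4e-3 0 0 0 0;0.085 0 0 0 0 0 -7;0.085 0 0 0 0 0 -7;0.085 0 0 0 0 0 -7;0.085 0 0 0 0 0 -7;0.085 0 0 0 0 0 -7;0.085 0 0 0 0 0 -7;0.085 0 0 0 0 0 -7;0.085 0 0 0 0 0 -7;0.085 0 0 0 0 0 -7;0.085 0 0 0 0 0 -5;0.085 0 0 0 0 0 0;0.085 0 0 0 0 0 0;0.085 0 0 0 0 0 0'
python3 - <<'E'
from h import *
w=cam('wrist')
for p in plates(w): print(p[:5])
plan(.5451,-.1797,.0,68.7)
E
```

```text
time: 55.92
tool_pos: [0.5449, -0.18, 0.1503]
eef_rot: [-0.001, 0.827, 0.562, -0.0]
force: [-0.7, 0.1, 0.8]
grip_width: 0.0848
grip_force: 0.0
('yellow', 0.5434, -0.1806, np.float64(68.8), '87x60 cut 0.77')
('yellow', 0.6535, -0.1807, np.float64(-85.2), '88x62 cut 0.46')
t 56.0 pos [ 0.545  -0.18    0.1505] yaw 68.4 tilt 0.06 | shift mm [  0.3   0.2 150.5] rows 3.6
   turn az -0.3 (yaw 68.7) j6 -3
```

```bash
python3 -m jog '0.085 -.3e-3 0 30e-3 0 0 -.3;0.085 0 0 40e-3 0 0 0;0.085 0 0 40e-3 0 0 0;0.085 0 0 25e-3 0 0 0;0.085 0 0 14.5e-3 0 0 0;0.085 0 0 0 0 0 0;0.05 0 0 0 0 0 0;0.05 0 0 0 0 0 0;0.05 0 0 0 0 0 0;0.05 0 0 0 0 0 0;0.05 0 0 0 0 0 0;0.05 0 0 0 0 0 0' 30
python3 -m jog '0.05 0 0 -10e-3 0 0 0;0.05 0 0 -30e-3 0 0 0;0.05 0 0 -40e-3 0 0 0;0.05 0 0 -40e-3 0 0 0;0.05 0 0 -20e-3 0 0 0;0.05 0 0 -10e-3 0 0 0;0.05 0 0 -0 0 0 0;0.05 0 0 0 0 0 0'
python3 - <<'E'
from h import *
plan(.5093,-.3819,.15,.6)
held(cam('wrist'),.003)
E
```

```text
time: 56.97
tool_pos: [0.5459, -0.1807, 0.0031]
eef_rot: [0.001, 0.825, 0.565, 0.001]
force: [-2.2, 1.0, 9.1]
grip_width: 0.0571
grip_force: 32.4
time: 57.63
tool_pos: [0.545, -0.1803, 0.1516]
eef_rot: [0.0, 0.825, 0.565, 0.0]
force: [-0.1, 0.6, -1.4]
grip_width: 0.0566
grip_force: 32.5
t 57.6 pos [ 0.545  -0.1803  0.1516] yaw 68.9 tilt 0.03 | shift mm [-200.9   39.4    1.6] rows 4.9
   turn az 68.3 (yaw 0.6) j6 47
   turn az -111.7 (yaw 180.6) j6 -133
held [-0.9  0.6] 68.8 90x61 cut 0.90
```

```bash
python3 -m jog '0.05 -20e-3 4e-3 0 0 0 0;0.05 -36e-3 7e-3 0 0 0 0;0.05 -39e-3 7.7e-3 0 0 0 0;0.05 -39e-3 7.7e-3 0 0 0 0;0.05 -36e-3 7e-3 0 0 0 0;0.05 -20e-3 4e-3 0 0 0 0;0.05 -10.9e-3 2e-3 0 0 0 0;0.05 0 0 0 0 0 5;0.05 0 0 0 0 0 7;0.05 0 0 0 0 0 7;0.05 0 0 0 0 0 7;0.05 0 0 0 0 0 7;0.05 0 0 0 0 0 7;0.05 0 0 0 0 0 7;0.05 0 0 0 0 0 7;0.05 0 0 0 0 0 7;0.05 0 0 0 0 0 5;0.05 0 0 0 0 0 2.3;0.05 0 0 0 0 0 0;0.05 0 0 0 0 0 0;0.05 0 0 0 0 0 0'
python3 -c "
from h import *
plan(.5103,-.3819,.045,.6)"
```

```text
t 57.7 pos [ 0.5445 -0.1801  0.1506] yaw 68.9 tilt 0.08 | shift mm [-200.5   41.   105.6] rows 5.5
   turn az 68.3 (yaw 0.6) j6 47
   turn az -111.7 (yaw 180.6) j6 -133validation failed for argument at $...
```

21 rows, so the call was refused. Sending it with 20.

```bash
python3 -m jog '0.05 -20e-3 4e-3 0 0 0 0;0.05 -36e-3 7e-3 0 0 0 0;0.05 -39e-3 8e-3 0 0 0 0;0.05 -39e-3 8e-3 0 0 0 0;0.05 -36e-3 7e-3 0 0 0 0;0.05 -20e-3 4e-3 0 0 0 0;0.05 -10.6e-3 2.5e-3 0 0 0 0;0.05 0 0 0 0 0 5;0.05 0 0 0 0 0 7;0.05 0 0 0 0 0 7;0.05 0 0 0 0 0 7;0.05 0 0 0 0 0 7;0.05 0 0 0 0 0 7;0.05 0 0 0 0 0 7;0.05 0 0 0 0 0 7;0.05 0 0 0 0 0 7;0.05 0 0 0 0 0 5;0.05 0 0 0 0 0 2.3;0.05 0 0 0 0 0 0;0.05 0 0 0 0 0 0'
python3 -c "
from h import *
plan(.5103,-.3819,.045,.6)
held(cam('wrist'),.003)"
```

```text
time: 59.35
tool_pos: [0.5104, -0.3812, 0.1503]
eef_rot: [-0.001, 1.0, 0.006, -0.001]
force: [-0.0, 0.3, -0.5]
grip_width: 0.0564
grip_force: 32.5
t 59.4 pos [ 0.5104 -0.3812  0.1503] yaw 0.7 tilt 0.12 | shift mm [1.000e-01 8.000e-01 1.053e+02] rows 2.5
   turn az 0.1 (yaw 0.6) j6 47
   turn az -179.9 (yaw 180.6) j6 -133
held [ 5.2 -0.4] 0.6 100x60 cut 0.00
```

```bash
python3 -m jog '0.05 0 .5e-3 30e-3 0 0 0;0.05 0 0 40e-3 0 0 0;0.05 0 0 15e-3 0 0 0;0.05 0 0 10e-3 0 0 0;0.05 0 0 3e-3 0 0 0;0.05 0 0 0 0 0 0;0.05 0 0 0 0 0 0'
python3 -m jog '0.05 0 0 1.5e-3 0 0 0;0.05 0 0 1e-3 0 0 0;0.05 0 0 0 0 0 0;0.05 0 0 0 0 0 0'
python3 -m jog '0.05 0 0 1.5e-3 0 0 0;0.05 0 0 0 0 0 0;0.05 0 0 0 0 0 0'
```

```text
time: 59.98
tool_pos: [0.5112, -0.3831, 0.0546]
eef_rot: [0.001, 1.0, 0.005, 0.001]
force: [-0.0, -0.7, -0.3]
grip_width: 0.0565
grip_force: 32.6
time: 60.32
tool_pos: [0.5107, -0.3827, 0.0514]
eef_rot: [0.0, 1.0, 0.005, 0.0]
force: [0.2, 0.2, -1.0]
grip_width: 0.0569
grip_force: 32.6
time: 60.57
tool_pos: [0.5106, -0.3826, 0.0495]
eef_rot: [-0.0, 1.0, 0.005, -0.0]
force: [-0.4, 1.1, 0.3]
grip_width: 0.0565
grip_force: 32.6
```

```bash
python3 -m jog '0.05 -.3e-3 -.5e-3 1.2e-3 0 0 0;0.05 0 0 0 0 0 0;0.05 0 0 0 0 0 0'
python3 -m jog '0.05 0 0 1.5e-3 0 0 0;0.05 0 0 0 0 0 0;0.05 0 0 0 0 0 0'
python3 -m jog '0.05 0 0 1.2e-3 0 0 0;0.05 0 0 0 0 0 0;0.05 0 0 0 0 0 0'
python3 -m jog '0.05 0 0 .8e-3 0 0 0;0.05 0 0 0 0 0 0;0.05 0 0 0 0 0 0'
```

```text
time: 60.82
tool_pos: [0.5102, -0.3821, 0.0482]
eef_rot: [-0.0, 1.0, 0.005, -0.0]
force: [0.0, 0.5, 0.0]
grip_width: 0.0564
grip_force: 32.6
time: 61.07
tool_pos: [0.5102, -0.3821, 0.0467]
eef_rot: [-0.0, 1.0, 0.005, -0.0]
force: [-0.1, 0.3, -1.3]
grip_width: 0.0566
grip_force: 32.6
time: 61.32
tool_pos: [0.5103, -0.3821, 0.0455]
eef_rot: [-0.0, 1.0, 0.005, -0.0]
force: [0.6, -0.1, -0.3]
grip_width: 0.0566
grip_force: 32.6
time: 61.57
tool_pos: [0.5104, -0.3822, 0.0451]
eef_rot: [0.0, 1.0, 0.005, 0.0]
force: [-0.6, 0.8, 4.9]
grip_width: 0.0568
grip_force: 33.1
```

```bash
python3 -m jog '0.065 0 0 0 0 0 0;0.07 0 0 0 0 0 0;0.085 0 0 0 0 0 0;0.085 0 0 0 0 0 0;0.085 0 0 -20e-3 0 0 0;0.085 0 0 -40e-3 0 0 0;0.085 0 0 -35e-3 0 0 0;0.085 0 0 -10e-3 0 0 0;0.085 0 0 0 0 0 0;0.085 0 0 0 0 0 0'
python3 - <<'E'
from h import *
w=cam('wrist')
for p in plates(w,.048): print(p[:5])
plan(.6533,-.1807,.15,94.7)
E
```

```text
time: 62.4
tool_pos: [0.5104, -0.3822, 0.15]
eef_rot: [0.0, 1.0, 0.005, 0.0]
force: [0.3, 0.1, -0.6]
grip_width: 0.0849
grip_force: 0.0
('yellow', 0.51, -0.3822, np.float64(0.4), '88x60 cut 0.61')
('yellow', 0.6426, -0.2067, np.float64(-85.3), '79x53 cut 0.64')
t 62.5 pos [ 0.5099 -0.3818  0.149 ] yaw 0.6 tilt 0.06 | shift mm [ 145.4 -199.6   -1. ] rows 5.9
   turn az 85.9 (yaw -85.3) j6 154
   turn az -94.1 (yaw 94.7) j6 -26
```

```bash
python3 -m jog '0.085 14e-3 -20e-3 0 0 0 0;0.085 23e-3 -32e-3 0 0 0 0;0.085 24e-3 -33e-3 0 0 0 0;0.085 24e-3 -33e-3 0 0 0 0;0.085 24e-3 -33e-3 0 0 0 0;0.085 22e-3 -29e-3 0 0 0 0;0.085 14.4e-3 -19.6e-3 -1e-3 0 0 0;0.085 0 0 0 0 0 -6'
python3 -m jog '0.085 0 0 0 0 0 -7;0.085 0 0 0 0 0 -7;0.085 0 0 0 0 0 -7;0.085 0 0 0 0 0 -7;0.085 0 0 0 0 0 -7;0.085 0 0 0 0 0 -7;0.085 0 0 0 0 0 -7;0.085 0 0 0 0 0 -7;0.085 0 0 0 0 0 -7;0.085 0 0 0 0 0 -7;0.085 0 0 0 0 0 -7;0.085 0 0 0 0 0 -7;0.085 0 0 0 0 0 -4.1;0.085 0 0 0 0 0 0;0.085 0 0 0 0 0 0;0.085 0 0 0 0 0 0'
python3 - <<'E'
from h import *
w=cam('wrist')
for p in plates(w): print(p[:5])
plan(.6533,-.1807,.0,94.7)
E
```

```text
time: 63.12
tool_pos: [0.6554, -0.1764, 0.1488]
eef_rot: [-0.001, 0.998, 0.058, -0.001]
force: [-0.9, -0.5, 0.4]
grip_width: 0.0853
grip_force: 0.0
time: 64.45
tool_pos: [0.6533, -0.1809, 0.1498]
eef_rot: [-0.001, 0.679, 0.734, -0.0]
force: [-0.4, 1.3, 0.2]
grip_width: 0.0852
grip_force: 0.0
('yellow', 0.6521, -0.1806, np.float64(-85.2), '87x60 cut 0.55')
t 64.5 pos [ 0.6534 -0.181   0.1501] yaw 94.5 tilt 0.06 | shift mm [  0.2   0.  150.1] rows 3.6
   turn az 179.8 (yaw -85.3) j6 155
   turn az -0.2 (yaw 94.7) j6 -25
```

```bash
python3 -m jog '0.085 .3e-3 .4e-3 30e-3 0 0 -.2;0.085 0 0 40e-3 0 0 0;0.085 0 0 40e-3 0 0 0;0.085 0 0 25e-3 0 0 0;0.085 0 0 14e-3 0 0 0;0.085 0 0 0 0 0 0;0.05 0 0 0 0 0 0;0.05 0 0 0 0 0 0;0.05 0 0 0 0 0 0;0.05 0 0 0 0 0 0;0.05 0 0 0 0 0 0;0.05 0 0 0 0 0 0' 30
python3 -m jog '0.05 0 0 -10e-3 0 0 0;0.05 0 0 -30e-3 0 0 0;0.05 0 0 -40e-3 0 0 0;0.05 0 0 -40e-3 0 0 0;0.05 0 0 -25e-3 0 0 0;0.05 0 0 -10e-3 0 0 0;0.05 0 0 -0 0 0 0;0.05 0 0 0 0 0 0'
python3 - <<'E'
from h import *
plan(.5098,-.382,.155,180.6)
held(cam('wrist'),.003)
E
```

```text
time: 65.5
tool_pos: [0.6553, -0.1812, 0.0043]
eef_rot: [0.002, 0.676, 0.736, 0.001]
force: [-1.3, 0.2, 4.9]
grip_width: 0.0565
grip_force: 31.0
time: 66.17
tool_pos: [0.654, -0.1807, 0.1574]
eef_rot: [0.0, 0.676, 0.737, 0.0]
force: [-0.4, -0.4, -1.6]
grip_width: 0.0562
grip_force: 32.6
t 66.2 pos [ 0.654  -0.1807  0.1574] yaw 94.9 tilt 0.06 | shift mm [-188.3 -160.8    2.3] rows 5.9
   turn az 94.3 (yaw 0.6) j6 48
   turn az -85.7 (yaw 180.6) j6 -132
held [0.6 0.8] -84.9 90x61 cut 0.35
```

```bash
python3 -m jog '0.05 -17e-3 -14e-3 0 0 0 0;0.05 -27e-3 -23e-3 0 0 0 0;0.05 -29e-3 -25e-3 0 0 0 0;0.05 -29e-3 -25e-3 0 0 0 0;0.05 -29e-3 -25e-3 0 0 0 0;0.05 -27e-3 -23e-3 0 0 0 0;0.05 -18e-3 -15.5e-3 0 0 0 0;0.05 -12.3e-3 -9.8e-3 0 0 0 0;0.05 0 0 0 0 0 -5'
python3 -m jog '0.05 0 0 0 0 0 -7;0.05 0 0 0 0 0 -7;0.05 0 0 0 0 0 -7;0.05 0 0 0 0 0 -7;0.05 0 0 0 0 0 -7;0.05 0 0 0 0 0 -7;0.05 0 0 0 0 0 -7;0.05 0 0 0 0 0 -7;0.05 0 0 0 0 0 -7;0.05 0 0 0 0 0 -7;0.05 0 0 0 0 0 -7;0.05 0 0 0 0 0 -3.7;0.05 0 0 0 0 0 0;0.05 0 0 0 0 0 0;0.05 0 0 0 0 0 0'
python3 -c "
from h import *
plan(.5103,-.382,.0583,180.6)"
```

```text
time: 66.97
tool_pos: [0.5081, -0.384, 0.1553]
eef_rot: [-0.001, 0.645, 0.764, -0.0]
force: [0.0, 0.4, -1.2]
grip_width: 0.0565
grip_force: 32.6
time: 68.22
tool_pos: [0.5104, -0.3816, 0.1562]
eef_rot: [-0.0, -0.004, 1.0, 0.0]
force: [-0.4, -0.2, -0.5]
grip_width: 0.0569
grip_force: 32.6
t 68.2 pos [ 0.5104 -0.3816  0.1562] yaw -179.6 tilt 0.06 | shift mm [-0.  -0.5 97.9] rows 2.3
   turn az -0.2 (yaw -179.4) j6 -133
```

```bash
python3 -m jog '0.05 0 0 30e-3 0 0 0;0.05 0 0 35e-3 0 0 0;0.05 0 0 15e-3 0 0 0;0.05 0 0 8e-3 0 0 0;0.05 0 0 3e-3 0 0 0;0.05 0 0 0 0 0 0;0.05 0 0 0 0 0 0;0.05 0 0 0 0 0 0'
python3 -m jog '0.05 0 0 1.5e-3 0 0 0;0.05 0 0 0 0 0 0;0.05 0 0 0 0 0 0'
```

```text
time: 68.88
tool_pos: [0.511, -0.3825, 0.0671]
eef_rot: [0.001, -0.005, 1.0, -0.001]
force: [-0.1, -0.2, -1.2]
grip_width: 0.0565
grip_force: 32.6
time: 69.13
tool_pos: [0.5104, -0.3821, 0.0647]
eef_rot: [0.0, -0.005, 1.0, -0.0]
force: [-0.5, 0.3, -0.8]
grip_width: 0.0568
grip_force: 32.6
```

```bash
for i in 1; do python3 -m jog '0.05 0 0 1.5e-3 0 0 0;0.05 0 0 1.5e-3 0 0 0;0.05 0 0 0 0 0 0;0.05 0 0 0 0 0 0'; done
python3 -m jog '0.05 0 0 1.2e-3 0 0 0;0.05 0 0 0 0 0 0;0.05 0 0 0 0 0 0'
python3 -m jog '0.05 0 0 1.2e-3 0 0 0;0.05 0 0 0 0 0 0;0.05 0 0 0 0 0 0'
python3 -m jog '0.05 0 0 1e-3 0 0 0;0.05 0 0 0 0 0 0;0.05 0 0 0 0 0 0'
```

```text
time: 69.47
tool_pos: [0.5105, -0.3821, 0.0613]
eef_rot: [0.0, -0.005, 1.0, -0.0]
force: [1.1, 0.4, 1.5]
grip_width: 0.0564
grip_force: 32.7
time: 69.72
tool_pos: [0.5104, -0.382, 0.0601]
eef_rot: [0.0, -0.005, 1.0, -0.0]
force: [1.0, -0.8, 1.2]
grip_width: 0.0569
grip_force: 32.7
time: 69.97
tool_pos: [0.5106, -0.3821, 0.059]
eef_rot: [0.0, -0.005, 1.0, -0.0]
force: [3.3, -0.5, 2.9]
grip_width: 0.0561
grip_force: 32.9
time: 70.22
tool_pos: [0.511, -0.3822, 0.0585]
eef_rot: [0.001, -0.005, 1.0, -0.0]
force: [3.3, 0.8, 8.3]
grip_width: 0.0565
grip_force: 33.5
```

```bash
python3 -m jog '0.065 0 0 0 0 0 0;0.07 0 0 0 0 0 0;0.085 0 0 0 0 0 0;0.085 0 0 0 0 0 0;0.085 0 0 -20e-3 0 0 0;0.085 0 0 -40e-3 0 0 0;0.085 0 0 -40e-3 0 0 0;0.085 0 0 -20e-3 0 0 0;0.085 0 0 0 0 0 0;0.085 0 0 0 0 0 0'
python3 - <<'E'
from h import *
w=cam('wrist')
for p in plates(w,.060): print(p[:5])
s=cam('scene'); a=s['img']
u=proj(s,[.51,-.382,.045])[0].astype(int); v=proj(s,[.523,.308,.11])[0].astype(int); print(u,v)
f=lambda c,k,i:cv2.resize(i[max(0,c[1]-k):c[1]+k,max(0,c[0]-k):c[0]+k],(390,390),interpolation=2)
x=w['img']; q=proj(w,[.51,-.382,.06])[0].astype(int)
cv2.imwrite('pics/fin.png',np.vstack([np.hstack([f(v,60,a),f(u,35,a)]) , ])[...,::-1])
E
```

```text
time: 71.05
tool_pos: [0.5106, -0.3823, 0.179]
eef_rot: [0.001, -0.005, 1.0, -0.001]
force: [0.2, -0.0, -0.6]
grip_width: 0.0849
grip_force: 0.0
('yellow', 0.5097, -0.3822, np.float64(0.6), '88x60 cut 0.66')
[290 143] [424 292]
```

View pics/fin.png

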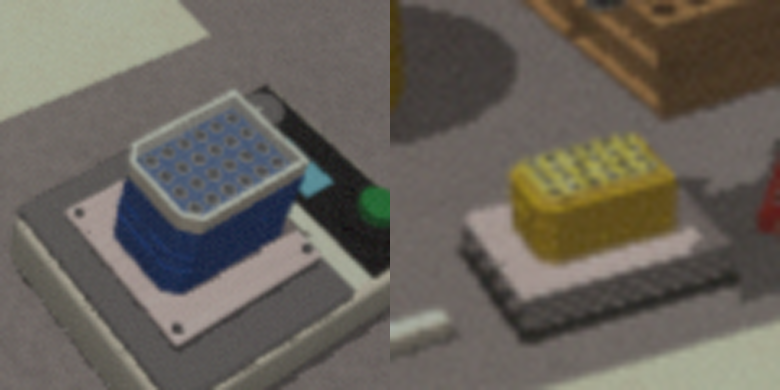

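Both stacks are square and level, with no gaps at the seams, the lid flat on the blue stack and the button up. The arm touches nothing, so I hand in.

```bash
python3 -c "
from plant import ticket
print(ticket.hand_in())"
```

```text
the job is handed in; nothing more can be done
None
```

Job handed in at about 71 s: all four blue plates are on the shaker's blue plate with the lid back on and start pressed, and the three yellow plates are on the cooling block; everything looked seated and level, but hand-in returned no verdict.

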